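Clamp three test pieces in the slanted fixture

ROBOT

A 6-joint arm with a two-finger parallel gripper is mounted at the origin on the work surface. World frame = base frame: x ahead of the robot, y to its left, z up, the work surface at z = 0. Lengths are in mm, angles in rad, forces in N, time in s.
With the tool pointing down it reaches from about 400 to 925 mm from the base axis. Payload 12.5 kg.
Tool frame: the origin (TCP) lies at the very end of the fingers, on their centre line; the grasp point (between the pads) lies 19 mm behind it; z points along the fingers, y is the direction in which the jaws open and shut (so a half turn about z gives the same grasp; the last joint's range is limited). The gripper opens to 95 mm and grips with 3 to 60 N. Pads are 20 mm wide; open, the fingers measure 119 mm over their backs; the gripper's body (75 mm by 180 mm) begins 59 mm behind the grasp point.
Start: joints at [-1.218, 0.491, 1.559, -0, 1.092, -0.106], TCP at [276.82, -560.373, 214.661] pointing down, gripper open.
Joint ranges: [-3.1, 3.1], [-0.84, 2.19], [0.05, 2.79], [-1.13, 4.28], [0.06, 2.93], [-2.69, 2.69]. Speed limits (rad/s): [2.22, 2.22, 2.79, 3.14, 3.14, 3.14].

INTERFACE

Orientations are given as [roll, pitch, yaw] about the fixed x, y, z axes, in that order (R = Rz(yaw) Ry(pitch) Rx(roll)).
In Python, from cell import env, read_camera, get_calibration gives the robot as it stands.
- The arm moves only by the tool arm_command, never from a script. Its argument "targets" is a list of rows, each a list of 3 entries, a list of its own where there are three numbers: the turn, a rotation vector about the tool's x, y, z in rad, then the shift along the tool's x, y, z in m, then the closure in counts, from 0 (fully open) to 255 (shut). In form: [[[rx, ry, rz], [tx, ty, tz], fingers], ...]. A call has 1 to 8 rows; each row is the pose to reach, as a shift and turn from the pose commanded when the call began, along the tool's axes at that moment; what a row does not reach only later rows make up. A row lasts 1/10 s, in which the tool goes at most 50 mm and 8.59 degrees, less where a joint would pass 70% of its speed; a pose out of reach is approached as far as the arm can. A call with a gripper value outside its range is refused whole. The fingers move at their own pace and stop on an object; the grip force is fixed at half the most. Time passes only in rows, so rows that repeat a pose let the fingers close. It gives the time, the measured TCP pose, the force and the opening at its end, in the units of the state.
- env.state(): the state, without advancing time (a new reading comes with each control period).
- read_camera(name): name is "scene" or "side" or "wrist"; returns (picture, depth): 480x640x3 uint8, blue, green, red; 480x640 float32, mm along the optical axis (not along the pixel's ray), 0 where there is no reading.
- get_calibration(name): a dict with "vfov" (degrees; the focal length in pixels is half the picture's height over the tangent of half this angle, whatever the lens; pixels are square), "cx", "cy" (the principal point, pixels), "world_from_camera" (4x4, takes a point from camera to world coordinates). Camera axes: x right, y down, z forward; pixel columns grow to the right and rows downward; lengths in mm; the calibration is good to about 2 mm. The wrist camera is an equidistant fisheye: a pixel r from the principal point sees the ray r / f radians off the axis. A picture is of the moment at which its call begins: read the wrist's pose just before it. get_calibration takes no time and is no camera call; for the wrist camera it gives the pose at the moment of the call.
- env.job_done(): hands the job in, once; it reports no verdict.
The state is a dict: "t": time; "joints": joint angles; "qvel": joint speeds; "tau": joint torques, N m; "eef_pos": TCP position; "tcp_rot": TCP orientation; "ft_force": force on the tool from outside, world axes, zero at the start; "moment": the same for the moment, N m; "opening": opening from 0.0 (shut) to 1.0 (fully open).
Only numpy, scipy, OpenCV 4.12 (cv2) and the standard library are available. Lean on these libraries where they do the work, as an engineer would, in place of code of your own. Each camera call takes 0.05 s, during which the arm holds its last target.

TASK

On the slanted fixture, slide the three white dog-bone test pieces straight down the bed, under the raised clamp plate, until their lower ends all sit square against the ledge in one straight row. Then screw the knurled nut on the stud down, clockwise, until it stops tight and the plate clamps all three; leave the other things on the bench where they are.

Things in the scene. Friction and masses are not known exactly. Their poses are not given: they have to be found in the camera images.
- fixture: Fixed; its 150 mm wide black grippy rubber bed slopes up away from the robot at 27.5 deg (0.48 rad). Origin: on the bed surface, middle of the ledge line that the test pieces must touch. Frame tilted with the bed: x uphill (bed ends at x = 150 mm), y along the ledge, z square off the bed. Ledge: 11 mm high, x = -45 to 0. Pieces stay where left on the slope.
- stud_tip (a point): Tip of the fixed 10 mm steel stud that stands square to the bed at fixture x = -20 mm, y = 0; the tip is 66 mm above the bed. Axes as the fixture's. Two 8 mm guide pins, 24 mm above the bed, stand 60 mm to either side of the stud along y.
- clamp: Aluminium clamp plate under the nut, parallel to the bed, 140 mm along the ledge, 56 across, 10 thick; covers fixture x = -38 to +18 mm. Origin: on its underside at the stud's axis; axes as the fixture's. Moves only square to the bed, with the nut: underside 17.2 mm above the bed at nut value 0, 11.6 at 2.8.
- nut (a joint): Turn of the knurled nut in rad about the stud; grows as it is turned clockwise, seen from above looking down along the stud. Starts loose, between 0.2 and 1.1; hard stop, tight, at 2.8. Turning needs about 0.1 N m; it stays where it is left. Nut and plate go down 2 mm per rad.
- nut_grip (a point): Where to grip the nut: on the stud's axis, 26 mm above the clamp plate's top, 9 mm below the nut's top; moves down with it. The nut is a round knurled steel cylinder, 34 mm diameter, 28 mm tall (7 to 35 mm above the plate) on a 24 mm collar; the stud sticks out 4 to 10 mm above it. Its z axis is the stud's, away from the bed.
- coupon1: Left one (+y side, about y = +42 mm of the fixture) of three: dog-bone of white printed plastic, 70 mm long, 12 thick, grip ends 26 mm wide and 22 long, waist 15 wide; 20 to 35 g. Lies loose on the bed, length along the slope. Origin: centre of its underside; x along its length, uphill; z off the bed. Its origin is at fixture x = 35 mm when it touches the ledge.
- coupon2: Middle one (about y = 0 of the fixture) of three: dog-bone of white printed plastic, 70 mm long, 12 thick, grip ends 26 mm wide and 22 long, waist 15 wide; 20 to 35 g. Lies loose on the bed, length along the slope. Origin: centre of its underside; x along its length, uphill; z off the bed. Its origin is at fixture x = 35 mm when it touches the ledge.
- coupon3: Right one (about y = -42 mm of the fixture) of three: dog-bone of white printed plastic, 70 mm long, 12 thick, grip ends 26 mm wide and 22 long, waist 15 wide; 20 to 35 g. Lies loose on the bed, length along the slope. Origin: centre of its underside; x along its length, uphill; z off the bed. Its origin is at fixture x = 35 mm when it touches the ledge.
- screwdriver: Bystander: screwdriver lying on the bench to the left of the fixture. Leave it.
- spool: Bystander: small black spool with orange filament, 90 mm wide, 42 mm high, lying flat, on the bench to the right. Leave it.
- tub: Bystander: clear open tub 100 x 75 x 45 mm on the bench at the left. Leave it.
Things that resemble listed ones, but are neither listed nor needed, are in the scene too. What is shaped like the coupon3 but blue is not meant.

How it is judged (in metres and radians):
On the way:
1. all three test pieces lie flat with their lower ends square against the ledge, while the nut is still loose (x of coupon1 in the frame of fixture between 0.0325 and 0.0375 m and z of coupon1 in the frame of fixture between -0.003 and 0.003 m and angle between the x axis of each of coupon1, coupon2, coupon3 and the x axis of fixture, either way round below 0.07 rad and y of coupon1 in the frame of fixture between -0.062 and 0.062 m and x of coupon2 in the frame of fixture between 0.0325 and 0.0375 m and z of coupon2 in the frame of fixture between -0.003 and 0.003 m and y of coupon2 in the frame of fixture between -0.062 and 0.062 m and x of coupon3 in the frame of fixture between 0.0325 and 0.0375 m and z of coupon3 in the frame of fixture between -0.003 and 0.003 m and y of coupon3 in the frame of fixture between -0.062 and 0.062 m and value of joint nut below 1.8 rad), for 0.2 s.
At the end, for the whole second after the job is handed in: The nut is within 0.2 rad of its tight stop and still; each test piece lies flat on the bed at rest, its lower end within 2.5 mm of the ledge line and within 0.07 rad of square, its middle within 62 mm of the ledge's middle, and the clamp plate presses on each with more than 1 N (value of joint nut above 2.6 rad and x of coupon1 in the frame of fixture between 0.0325 and 0.0375 m and z of coupon1 in the frame of fixture between -0.003 and 0.003 m and angle between the x axis of each of coupon1, coupon2, coupon3 and the x axis of fixture, either way round below 0.07 rad and y of coupon1 in the frame of fixture between -0.062 and 0.062 m and x of coupon2 in the frame of fixture between 0.0325 and 0.0375 m and z of coupon2 in the frame of fixture between -0.003 and 0.003 m and y of coupon2 in the frame of fixture between -0.062 and 0.062 m and x of coupon3 in the frame of fixture between 0.0325 and 0.0375 m and z of coupon3 in the frame of fixture between -0.003 and 0.003 m and y of coupon3 in the frame of fixture between -0.062 and 0.062 m and contact force between clamp and coupon1 above 1 N and contact force between clamp and coupon2 above 1 N and contact force between clamp and coupon3 above 1 N and linear speed of each of coupon1, coupon2, coupon3 below 0.01 m/s and velocity of joint nut below 0.05 rad/s); the robot touches nothing.
It fails at once if the screwdriver is moved by more than 25 mm (distance of screwdriver from where it was at the start of the episode above 0.025 m).
It fails at once if the spool is moved by more than 25 mm (distance of spool from where it was at the start of the episode above 0.025 m).
It fails at once if the tub is moved by more than 25 mm (distance of tub from where it was at the start of the episode above 0.025 m).
It also fails if it takes over 70 s, if anything falls off the work surface, if the arm or the gripper's body presses on something with over 40 N, if the wrist force passes 120 N, or if a joint passes its speed limit or range.

## Working session

There is one attempt and no reset: what is moved stays moved. The work goes in short steps, Python scripts to look and compute and a tool call to move; the robot and the scene stay as the last step left them, time stands still between calls to the robot, and variables do not carry over. Pictures are saved under pics/ and viewed, and the job is handed in when it is done.

Besides the shell and the picture viewer there is one more tool, called after "Request:" by a JSON object that holds its "op" and its "data". arm_command: Moves the arm, as the interface text tells. Its arguments: {"type":"object","properties":{"targets":{"type":"array"}},"required":["targets"]}

```bash
ls; mkdir -p pics; python3 - <<'E'
from cell import env, read_camera, get_calibration
import cv2,numpy as np
print(env.state())
for n in ["scene","side","wrist"]:
    c=get_calibration(n); print(n,c)
    p,d=read_camera(n); cv2.imwrite(f"pics/{n}0.png",p); np.save(f"pics/{n}0.npy",d)
E
```

```text
pics
{'t': 0.0, 'joints': array([-1.21762866e+00,  4.91566392e-01,  1.55946096e+00,  1.90039725e-05,
        1.09168380e+00, -1.05604853e-01]), 'qvel': array([-0.00057711,  0.00179121,  0.00148721, -0.00014309,  0.0009505 ,
        0.00102321]), 'tau': array([ 1.45259943e-03, -6.12640285e+01, -2.58178389e+01,  6.92936755e-02,
        4.82657435e-02, -1.18282214e-04]), 'eef_pos': array([ 276.71657416, -560.13124626,  214.05353569]), 'tcp_rot': array([-3.14048216e+00, -1.34660709e-04,  4.58763671e-01]), 'ft_force': array([-0.35152011,  0.31248751, -0.7667228 ]), 'moment': array([0.02307989, 0.01850631, 0.06172742]), 'opening': 0.9991742222336608}
scene {'vfov': 43.55151353521929, 'cx': 327.20064930081384, 'cy': 238.45704996707144, 'world_from_camera': array([[ 8.85053771e-01,  2.72039011e-01, -3.77722913e-01,
         1.13200231e+03],
       [ 4.64959071e-01, -5.55352284e-01,  6.89490322e-01,
        -9.86307224e+02],
       [-2.22010168e-02, -7.85861704e-01, -6.18003639e-01,
         9.60344668e+02],
       [ 0.00000000e+00,  0.00000000e+00,  0.00000000e+00,
         1.00000000e+00]])
[... 196 characters left out ...]
   [-7.75672499e-02,  7.60099384e-01, -6.45160638e-01,
         8.46503510e+02],
       [-1.64392757e-02, -6.47997433e-01, -7.61465086e-01,
         1.11644883e+03],
       [ 0.00000000e+00,  0.00000000e+00,  0.00000000e+00,
         1.00000000e+00]])}
wrist {'vfov': 65.70646984690485, 'cx': 318.2912975823278, 'cy': 239.40387817182864, 'world_from_camera': array([[ 4.42867737e-01, -8.59494556e-01, -2.55220054e-01,
         3.49063783e+02],
       [-8.96586755e-01, -4.24735711e-01, -1.25426336e-01,
        -5.25176318e+02],
       [-5.97818030e-04,  2.84374198e-01, -9.58713178e-01,
         3.83957927e+02],
       [ 0.00000000e+00,  0.00000000e+00,  0.00000000e+00,
         1.00000000e+00]])}
```

View pics/scene0.png

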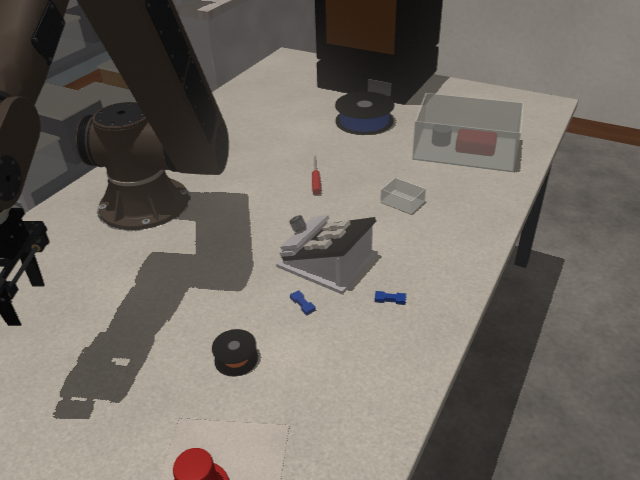

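View pics/side0.png

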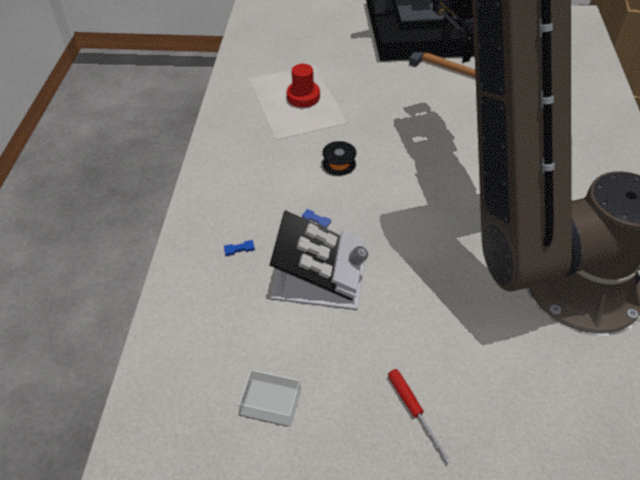

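View pics/wrist0.png

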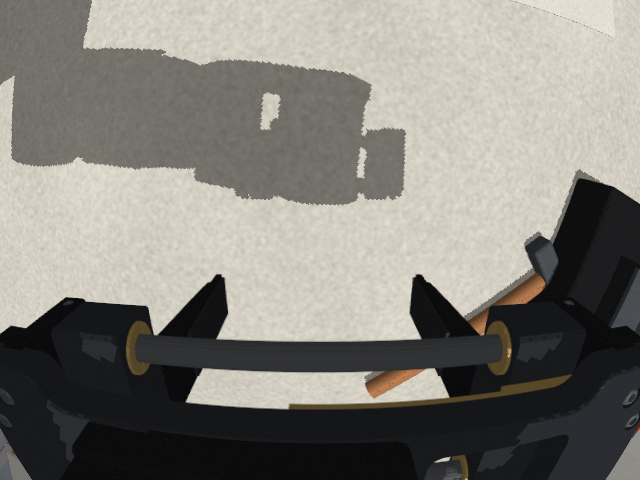

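```bash
python3 - <<'E'
import cv2
s=cv2.imread("pics/scene0.png")[205:315,260:410]; cv2.imwrite("pics/sc_crop.png",cv2.resize(s,None,fx=5,fy=5,interpolation=cv2.INTER_CUBIC))
s=cv2.imread("pics/side0.png")[200:315,215:385]; cv2.imwrite("pics/si_crop.png",cv2.resize(s,None,fx=4.7,fy=4.7,interpolation=cv2.INTER_CUBIC))
E
```

```text
(no output)
```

View pics/sc_crop.png

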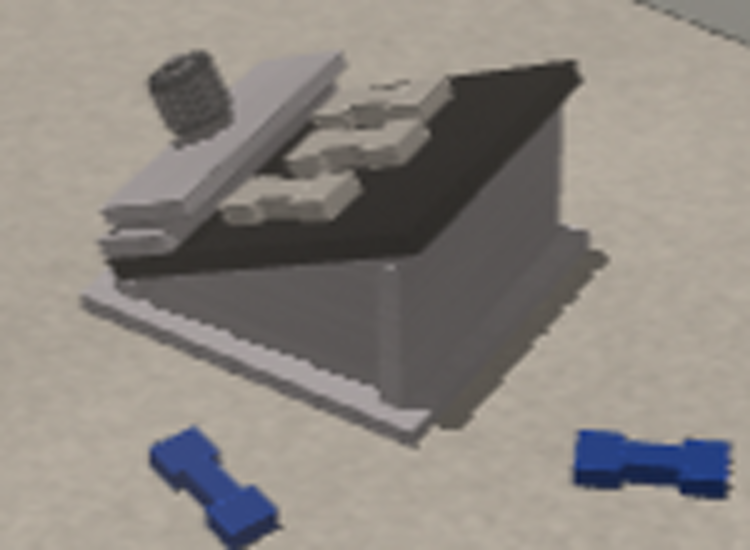

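View pics/si_crop.png

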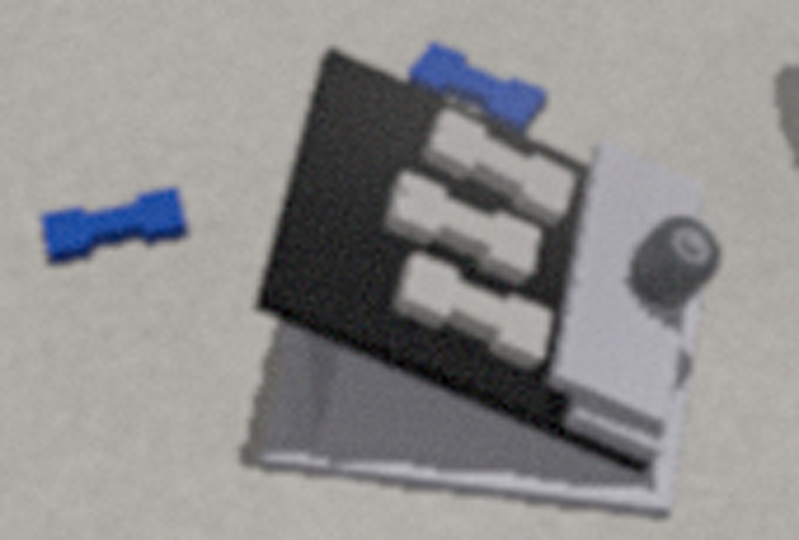

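```bash
cat > h.py <<'E'
from cell import env, read_camera, get_calibration
import cv2,numpy as np
from scipy.spatial.transform import Rotation as R
def cloud(d,c,px=None):
    f=240/np.tan(np.radians(c['vfov'])/2)
    v,u=np.mgrid[0:480,0:640]
    P=np.stack([(u-c['cx'])/f*d,(v-c['cy'])/f*d,d,np.ones_like(d)],-1)
    return (P@c['world_from_camera'].T)[...,:3]
def ray(c,u,v,fish=False):
    f=240/np.tan(np.radians(c['vfov'])/2)
    x=np.array([u-c['cx'],v-c['cy']],float)
    if fish:
        r=np.linalg.norm(x); th=r/f; dr=np.r_[x/r*np.sin(th),np.cos(th)] if r>0 else np.array([0,0,1.])
    else: dr=np.r_[x/f,1.]; dr/=np.linalg.norm(dr)
    T=c['world_from_camera']; return T[:3,3],T[:3,:3]@dr
E
python3 - <<'E'
from h import *
for n,(x0,x1,y0,y1) in dict(side=(268,372,205,310),scene=(275,380,210,292)).items():
    p=cv2.imread(f"pics/{n}0.png"); d=np.load(f"pics/{n}0.npy"); c=get_calibration(n); P=cloud(d,c)
    hsv=cv2.cvtColor(p,cv2.COLOR_BGR2HSV)
    roi=np.zeros((480,640),bool); roi[y0:y1,x0:x1]=1
    for nm,m in dict(black=(hsv[...,2]<60)&roi, white=(hsv[...,2]>150)&(hsv[...,1]<25)&roi).items():
        pts=P[m]; pts=pts[(pts[:,2]>25)]
        print(n,nm,len(pts),pts.min(0).round(),pts.max(0).round(),np.median(pts,0).round())
        if nm=='black':
            q=pts
            for _ in range(4):
                ctr=np.median(q,0); u,s,vt=np.linalg.svd(q-q.mean(0),full_matrices=False); nn=vt[2]*np.sign(vt[2][2])
                r=(pts-q.mean(0))@nn; q=pts[abs(r)<4]
            print(nn, np.degrees(np.arccos(nn[2])),np.degrees(np.arctan2(nn[1],nn[0])),len(q),q.mean(0))
E
```

```text
side black 1963 [501. -69.  25.] [ 677.  847. 1116.] [634.  42. 100.]
[-0.54473271 -0.07296842  0.83542916] 33.33944840306379 -172.37049189197148 974 [620.02314805  35.70019525  92.43416712]
side white 1728 [476. -58.  32.] [ 624.  847. 1116.] [534.  18.  77.]
scene black 1139 [ 500. -986.   26.] [1132.   78.  960.] [643. -36. 102.]
[-0.50874389  0.07908161  0.85727811] 30.987671114253846 171.16437954186614 752 [630.81220499 -17.4059342   96.44225313]
scene white 332 [ 488. -986.   39.] [1132.   87.  960.] [522.  -1.  69.]
```

```bash
cat >> h.py <<'E'
def tri(a,b):
    (o1,d1),(o2,d2)=a,b
    A=np.stack([d1,-d2],1); s=np.linalg.lstsq(A,o2-o1,rcond=None)[0]
    p,q=o1+s[0]*d1,o2+s[1]*d2
    return (p+q)/2,np.linalg.norm(p-q)
E
python3 - <<'E'
from h import *
S,D=get_calibration("scene"),get_calibration("side")
sc=lambda x,y:ray(S,x/5+260-.4,y/5+205-.4); si=lambda x,y:ray(D,x/4.7+215-.4,y/4.7+200-.4)
pts=dict(upR=((418,252),(335,50)),upL=((578,65),(262,308)),nut_top=((180,62),(690,245)),
 loR=((105,210),(597,145)) ,upRplate=((185,205),(597,145)),plateUL=((343,55),(555,378)))
W={}
for k,(a,b) in pts.items():
    W[k],e=tri(sc(*a),si(*b)); print(k,W[k].round(1),round(e,1))
d=W['upL']-W['upR'];print(np.linalg.norm(d), np.degrees(np.arctan2(-d[0],d[1])))
E
```

```text
upR [666.6 -76.5 111.1] 11.0
upL [677.9  78.9 113.9] 4.2
nut_top [493.   18.1  96.9] 4.5
loR [522.5 -70.6  72.5] 32.0
upRplate [538.2 -56.4  76.9] 3.5
plateUL [549.6  81.5  77.4] 3.9
155.78141138801564 -4.14041216798354
```

```bash
cat >> h.py <<'E'
import json,os
F=json.load(open('fix.json')) if os.path.exists('fix.json') else dict(o=[539.5,10.5,43.0],yaw=-0.072)
def fixR(): return R.from_euler('ZY',[F['yaw'],-0.48]).as_matrix()
def f2w(p): return np.array(F['o'])+fixR()@np.array(p,float)
def w2f(p): return fixR().T@(np.array(p,float)-np.array(F['o']))
def toolR(spin=0.): # spin 0: tool x uphill, z into bed; +spin = clockwise from above
    return fixR()@np.diag([1,-1,-1.])@R.from_rotvec([0,0,spin]).as_matrix()
def rel(pw,Rm):
    s=env.state(); Rc=R.from_euler('xyz',s['tcp_rot']).as_matrix()
    sh=Rc.T@(np.array(pw)-s['eef_pos'])/1000; rv=R.from_matrix(Rc.T@Rm).as_rotvec()
    print('t',s['t'],'rot',rv.round(4).tolist(),'shift',sh.round(4).tolist(),'norm',np.linalg.norm(sh).round(3),np.linalg.norm(rv).round(3))
def where():
    s=env.state(); Rc=R.from_euler('xyz',s['tcp_rot']).as_matrix()
    print('t',round(s['t'],2),'fix',w2f(s['eef_pos']).round(1),'rotres',R.from_matrix(toolR().T@Rc).as_rotvec().round(3),'F',(fixR().T@s['ft_force']).round(1),'j',s['joints'].round(2),'open',round(s['opening'],3))
E
python3 -c "
from h import *
print(f2w([40,0,120]));rel(f2w([40,0,120]),toolR())"
```

```text
[519.61794169  11.93398698 167.91055776]
t 0.15 rot [-0.1282, 0.4687, 0.5203] shift [0.4711, -0.4053, 0.0467] norm 0.623 0.712
```

Request:
{"op": "arm_command", "data": {"targets": [[[-0.128,0.469,0.52],[0.471,-0.405,0.047],0],[[-0.128,0.469,0.52],[0.471,-0.405,0.047],0],[[-0.128,0.469,0.52],[0.471,-0.405,0.047],0],[[-0.128,0.469,0.52],[0.471,-0.405,0.047],0],[[-0.128,0.469,0.52],[0.471,-0.405,0.047],0],[[-0.128,0.469,0.52],[0.471,-0.405,0.047],0],[[-0.128,0.469,0.52],[0.471,-0.405,0.047],0],[[-0.128,0.469,0.52],[0.471,-0.405,0.047],0]]}}

```text
t: 0.95
eef_pos: [432.9, -191.7, 184.5]
tcp_rot: [3.141, -0.481, -0.072]
ft_force: [0.6, -1.5, 0.4]
opening: 1.0
```

```bash
python3 -c "
from h import *
where();rel(f2w([40,0,120]),toolR())"
```

```text
t 0.95 fix [ -16.  -209.4  167.9] rotres [-0.001  0.001  0.   ] F [ 0.8 -1.4  0. ] j [-0.72  0.21  2.24  0.79  0.4   0.23] open 1.0
t 0.95 rot [0.0011, -0.0011, -0.0004] shift [0.0559, -0.2095, 0.0477] norm 0.222 0.002
```

Request:
{"op": "arm_command", "data": {"targets": [[[0,0,0],[0.056,-0.21,0.048],0],[[0,0,0],[0.056,-0.21,0.048],0],[[0,0,0],[0.056,-0.21,0.048],0],[[0,0,0],[0.056,-0.21,0.048],0],[[0,0,0],[0.056,-0.21,0.048],0],[[0,0,0],[0.056,-0.21,0.048],0],[[0,0,0],[0.056,-0.21,0.048],0]]}}

```text
t: 1.65
eef_pos: [520.1, 13.3, 167.4]
tcp_rot: [3.141, -0.481, -0.069]
ft_force: [-0.7, -1.0, -0.3]
opening: 1.0
```

```bash
python3 -c "
from h import *
where()
c=get_calibration('wrist'); p,d=read_camera('wrist'); cv2.imwrite('pics/w1.png',p); np.savez('pics/w1.npz',d=d,**c)"
```

```text
t 1.65 fix [ 40.1   1.4 119.4] rotres [ 0.001  0.001 -0.003] F [-0.7 -1.1  0. ] j [-0.11  0.29  2.18  0.1   0.19  1.43] open 1.0
```

View pics/w1.png

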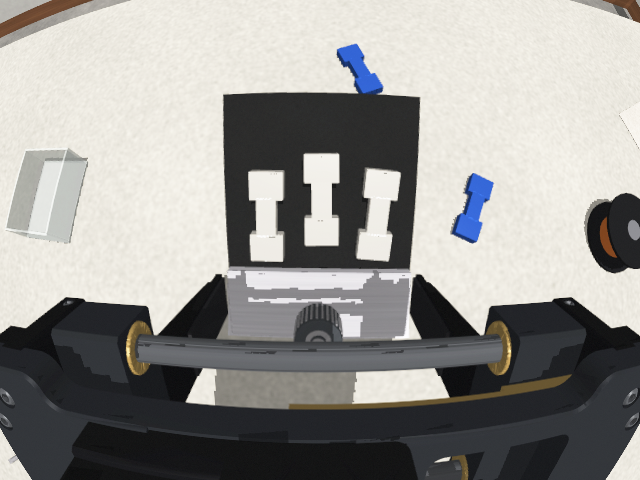

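```bash
python3 - <<'E'
import cv2
p=cv2.imread("pics/w1.png")
s=p[80:280,215:425]; cv2.imwrite("pics/w1c.png",cv2.resize(s,None,fx=3.0,fy=3.0,interpolation=cv2.INTER_CUBIC))
s=p[255:375,215:425]; cv2.imwrite("pics/w1d.png",cv2.resize(s,None,fx=3.8,fy=3.8,interpolation=cv2.INTER_CUBIC))
import numpy as np
hsv=cv2.cvtColor(p,cv2.COLOR_BGR2HSV)
m=((p.min(2)>150)).astype(np.uint8); roi=np.zeros_like(m); roi[140:266,236:408]=1; m&=roi
cs,_=cv2.findContours(m,cv2.RETR_EXTERNAL,cv2.CHAIN_APPROX_NONE)
for c in cs:
    if cv2.contourArea(c)>300: print(cv2.contourArea(c),cv2.minAreaRect(c))
E
```

```text
2475.0 ((265.5, 216.0), (90.0, 35.0), 90.0)
2479.0 ((378.3261413574219, 214.9804229736328), (34.34604263305664, 91.36550903320312), 6.428747653961182)
2600.0 ((321.0, 199.0), (92.0, 34.0), 90.0)
```

View pics/w1c.png

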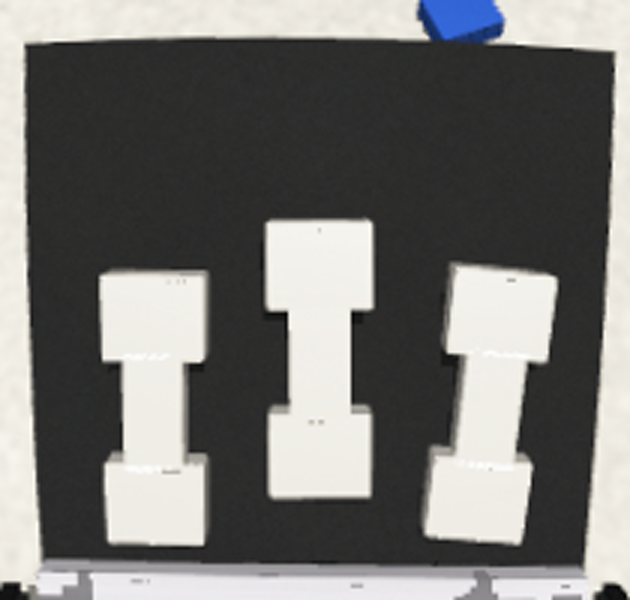

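View pics/w1d.png

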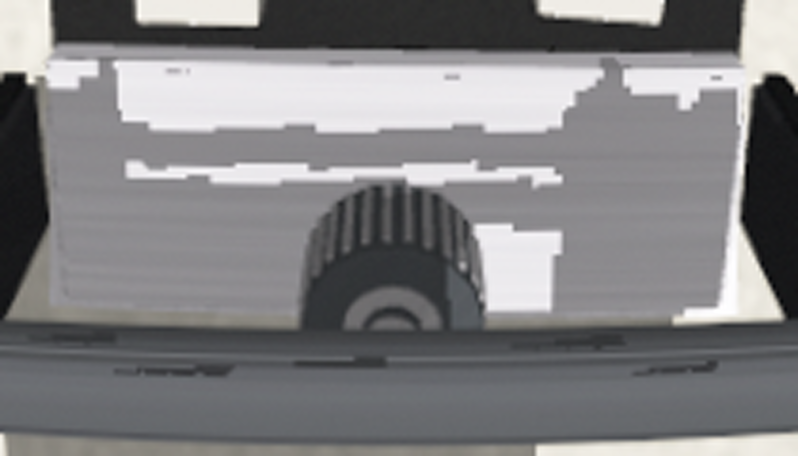

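```bash
cat > fit.py <<'E'
from h import *
import sys
from scipy.optimize import least_squares
z=np.load('pics/w1.npz'); c={k:z[k] for k in('vfov','cx','cy','world_from_camera')}
S,D=get_calibration("scene"),get_calibration("side")
sc=lambda x,y:ray(S,x/5+260-.4,y/5+205-.4); si=lambda x,y:ray(D,x/4.7+215-.4,y/4.7+200-.4)
wr=lambda u,v:ray(c,u,v,True)
o0=[([150,75,0],wr(223,94.4),1),([150,-75,0],wr(419.3,96.6),1),([18,70,25.9],wr(227.4,271.1),1),([18,-70,25.9],wr(410.2,272.4),1)]
o1=[([150,-75,0],sc(418,252),.4),([150,75,0],sc(578,65),.4),([150,-75,0],si(335,50),.4),([150,75,0],si(262,308),.4),([18,-70,25.9],si(597,145),.4),([18,70,25.9],sc(343,55),.4),([18,-70,25.9],sc(185,205),.4)]
def run(obs):
    def res(x):
        M=R.from_euler('ZY',[x[3],-0.48]).as_matrix(); r=[]
        for p,(o,d),w in obs:
            q=x[:3]+M@np.array(p,float)-o; r+=list(w*(q-d*(q@d)))
        return np.array(r)
    s=least_squares(res,[540,10,43,-.07]); print(s.x.round(3)); r=s.fun.reshape(-1,3)
    print([round(float(np.linalg.norm(a)/w),1) for a,(_,_,w) in zip(r,obs)]); return s.x
x=run(o0); run(o1); y=run(o0+o1)
F['o']=x[:3].tolist();F['yaw']=float(x[3]); json.dump(F,open('fix.json','w'))
def onbed(u,v,zz):
    o,d=wr(u,v); a=w2f(o); b=fixR().T@d; return a+b*(zz-a[2])/b[2]
p=cv2.imread("pics/w1.png")
m=((p.min(2)>150)).astype(np.uint8); roi=np.zeros_like(m); roi[140:266,236:408]=1; m&=roi
cs,_=cv2.findContours(m,cv2.RETR_EXTERNAL,cv2.CHAIN_APPROX_NONE)
for k in cs:
    if cv2.contourArea(k)<300: continue
    P=np.array([onbed(u,v,12)[:2] for u,v in k[:,0]],np.float32)
    r=cv2.minAreaRect(P); print('coupon',np.round(r[0],1),np.round(r[1],1),round(r[2],1),'ends',cv2.boxPoints(r).round(0).tolist())
E
python3 fit.py
```

```text
[ 5.3772e+02  1.0914e+01  4.8688e+01 -8.1000e-02]
[0.3, 0.4, 0.7, 0.8]
[ 5.39944e+02  1.32800e+01  4.41750e+01 -8.70000e-02]
[6.7, 2.6, 5.7, 3.0, 1.9, 1.1, 2.2]
[ 5.38994e+02  1.11870e+01  4.58900e+01 -8.10000e-02]
[0.8, 1.5, 1.6, 0.9, 7.9, 3.7, 4.6, 3.5, 1.5, 3.1, 3.7]
coupon [56.1 40.6] [26.2 70.1] 89.5 ends [[21.0, 28.0], [91.0, 27.0], [91.0, 53.0], [21.0, 54.0]]
coupon [ 58.2 -44. ] [25.9 70.5] 85.6 ends [[22.0, -54.0], [92.0, -60.0], [94.0, -34.0], [24.0, -28.0]]
coupon [69.6 -0.7] [69.9 25.7] 1.2 ends [[34.0, 11.0], [35.0, -14.0], [105.0, -13.0], [104.0, 13.0]]
```

```bash
cat > fk.py <<'E'
from h import *
from scipy.optimize import least_squares
Ry=lambda a:R.from_euler('y',a).as_matrix(); Rz=lambda a:R.from_euler('z',a).as_matrix()
def fk(j,x):
    r0,h,a,b,e,c=x
    M=Rz(j[0])@Ry(j[1]); p=Rz(j[0])@np.array([r0,0,0])+[0,0,h]+M@np.array([0,0,a])
    M=M@Ry(j[2]); p=p+M@np.array([e,0,b]); M=M@Rz(j[3])@Ry(j[4]); p=p+M@np.array([0,0,c]); return p,M
E
python3 - <<'E'
from fk import *
s=env.state()
S=[([-1.21762866e+00,4.91566392e-01,1.55946096e+00,0,1.0916838,-.1056],[276.717,-560.131,214.05],[-3.1405,0,.4588]),
([-0.72,0.21,2.24,0.79,0.4,0.23],[432.9,-191.7,184.5],[3.141,-.481,-.072]),(s['joints'],s['eef_pos'],s['tcp_rot'])]
w=[1,.1,1]
f=lambda x:np.concatenate([k*(fk(j,x)[0]-p) for k,(j,p,_) in zip(w,S)])
for e0 in ([0,400,600,500,0,300],[0,180,600,570,0,250]):
    r=least_squares(f,e0); print(r.x.round(1),r.fun.round(1))
for j,p,t in S: print(fk(j,r.x)[1][:,2].round(3),R.from_euler('xyz',t).as_matrix()[:,2].round(3))
E
```

```text
[-231.3 3768.5 -137.9 1679.9 1234.8 1561.6] [-61.8 -22.8   0.   18.9  22.1  -1.3  -4.5 -39.5   0.1]
[-231.3 3768.5 -137.9 1679.9 1234.8 1561.6] [-61.8 -22.8   0.   18.9  22.1  -1.3  -4.5 -39.5   0.1]
[-0.     0.001 -1.   ] [-0.     0.001 -1.   ]
[ 0.465 -0.04  -0.884] [ 0.461 -0.034 -0.887]
[ 0.461 -0.032 -0.887] [ 0.461 -0.032 -0.887]
```

```bash
cat > fk.py <<'E'
from h import *
from scipy.optimize import least_squares
Ry=lambda a:R.from_euler('y',a).as_matrix(); Rz=lambda a:R.from_euler('z',a).as_matrix()
def fk(j,x):
    d,h,a,b,c,d2=x
    M=Rz(j[0])@Ry(j[1]); p=Rz(j[0])@np.array([0,d,0])+[0,0,h]+M@np.array([0,0,a])
    M=M@Ry(j[2]); p=p+M@np.array([0,0,b]); M=M@Rz(j[3])@Ry(j[4]); p=p+M@np.array([0,d2,c]); return p,M
E
python3 - <<'E'
from fk import *
s=env.state()
S=[([-1.21762866e+00,4.91566392e-01,1.55946096e+00,0,1.0916838,-.1056],[276.717,-560.131,214.05],[-3.1405,0,.4588]),
([-0.72,0.21,2.24,0.79,0.4,0.23],[432.9,-191.7,184.5],[3.141,-.481,-.072]),(s['joints'],s['eef_pos'],s['tcp_rot'])]
w=[1,.1,1]
f=lambda x:np.concatenate([k*(fk(j,x)[0]-p) for k,(j,p,_) in zip(w,S)])
r=least_squares(f,[66,300,600,500,300,0]); print(r.x.round(1),r.fun.round(1))
x=r.x
J0=np.array(s['joints'])[:5]
def ik(P,n):
    g=lambda j:np.r_[(fk(j,x)[0]-P),300*(fk(j,x)[1][:,2]-n)]
    return least_squares(g,J0,bounds=([-3.1,-.84,.05,-3,.01],[3.1,2.19,2.79,4.28,2.93]))
for q in ([120,0,60],[115,-47,40],[115,-47,5],[80,-47,5],[80,0,5],[80,41,5],[115,41,40],[-20,0,90],[-20,0,34],[-20,0,29]):
    k=ik(f2w(q),-fixR()[:,2]); print(q,k.x.round(2),round(k.cost,3))
E
```

```text
[ 77.   67.9 624.3 368.5 233.9 -10.7] [ 0.3  0.2  0.  -0.8 -0.2 -0.2  0.1 -0.3  0. ]
[120, 0, 60] [-0.1   0.42  1.98  0.04  0.26] 0.0
[115, -47, 40] [-0.2   0.45  2.    0.24  0.22] 0.0
[115, -47, 5] [-0.19  0.51  1.99  0.32  0.17] 0.0
[80, -47, 5] [-0.2   0.51  2.08  0.63  0.1 ] 0.0
[80, 0, 5] [-0.11  0.51  2.09  0.17  0.07] 0.0
[80, 41, 5] [-0.02  0.51  2.09 -0.4   0.07] 0.0
[115, 41, 40] [-0.02  0.46  1.98 -0.12  0.22] 0.0
[-20, 0, 90] [-0.14  0.33  2.33  1.49  0.03] 0.0
[-20, 0, 34] [-0.17  0.46  2.37  2.9   0.17] 0.0
[-20, 0, 29] [-0.17  0.47  2.37  2.92  0.18] 0.0
```

```bash
cat >> h.py <<'E'
def toolL(lean=0.22): # lean: tool more vertical than the bed normal; tip leads downhill
    return fixR()@R.from_rotvec([0,lean,0]).as_matrix()@np.diag([1,-1,-1.])
E
python3 - <<'E'
from fk import *
print(toolL()[:,2])
where(); rel(f2w([114,-47,40]),toolL())
E
```

```text
[ 0.25624711 -0.02068403 -0.96638998]
t 1.7 fix [ 3.870e+01 -1.000e-01  1.137e+02] rotres [ 0.005  0.    -0.011] F [ 0.2 -0.2 -0. ] j [-0.11  0.29  2.18  0.11  0.19  1.42] open 1.003
t 1.7 rot [-0.0035, -0.2201, 0.0113] shift [0.0748, 0.0481, 0.0735] norm 0.115 0.22
```

Request:
{"op": "arm_command", "data": {"targets": [[[-0.0035,-0.22,0.0113],[0.075,0.048,0.05],255],[[-0.0035,-0.22,0.0113],[0.075,0.048,0.05],255],[[-0.0035,-0.22,0.0113],[0.075,0.048,0.0735],255],[[-0.0035,-0.22,0.0113],[0.075,0.048,0.0735],255],[[-0.0035,-0.22,0.0113],[0.075,0.048,0.0735],255],[[-0.0035,-0.22,0.0113],[0.075,0.048,0.0735],255]]}}

```text
t: 2.3
eef_pos: [615.4, -44.2, 137.6]
tcp_rot: [-3.141, -0.261, -0.084]
ft_force: [0.1, 0.7, 0.1]
opening: 0.548
```

```bash
python3 - <<'E'
from fk import *
where(); rel(f2w([114,-47,6]),toolL())
rel(f2w([114,-47,20]),toolL())
c=get_calibration('wrist'); p,d=read_camera('wrist'); cv2.imwrite('pics/w2.png',p)
E
```

```text
t 2.3 fix [113.7 -48.6  41.1] rotres [-0.001 -0.219  0.003] F [0.1 0.8 0. ] j [-0.19  0.49  1.84  0.05  0.55  1.42] open 0.548
t 2.3 rot [0.0003, -0.0005, -0.0029] shift [0.0079, -0.0017, 0.0342] norm 0.035 0.003
t 2.3 rot [0.0003, -0.0005, -0.0029] shift [0.0049, -0.0017, 0.0205] norm 0.021 0.003
```

View pics/w2.png

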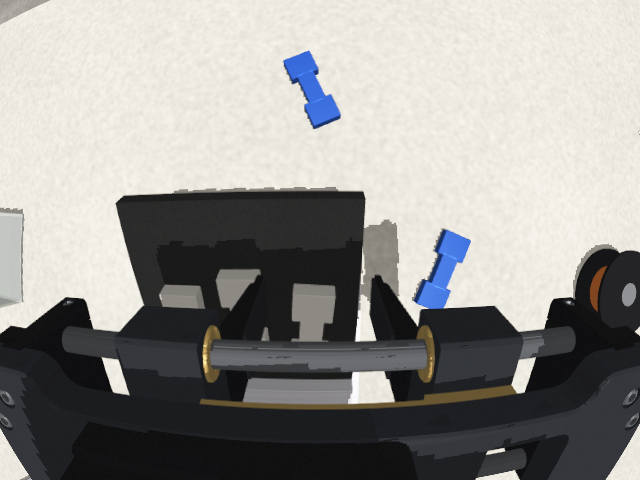

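Request:
{"op": "arm_command", "data": {"targets": [[[0,0,-0.003],[0.005,-0.0017,0.02],255],[[0,0,-0.003],[0.005,-0.0017,0.02],255],[[0,0,-0.003],[0.005,-0.0017,0.02],255],[[0,0,-0.003],[0.005,-0.0017,0.02],255],[[0,0,-0.003],[0.005,-0.0017,0.02],255],[[0,0,-0.003],[0.005,-0.0017,0.02],255],[[0,0,-0.003],[0.006,-0.0017,0.027],255],[[0,0,-0.003],[0.008,-0.0017,0.034],255]]}}

```text
t: 3.15
eef_pos: [633.0, -43.8, 106.1]
tcp_rot: [3.141, -0.261, -0.08]
ft_force: [0.3, 0.4, -1.0]
opening: 0.006
```

```bash
python3 - <<'E'
from fk import *
where()
for x in (100,90,84,82,80,79): rel(f2w([x,-47,6]),toolL())
E
```

```text
t 3.15 fix [114.7 -46.8   5. ] rotres [-0.001 -0.219 -0.   ] F [-0.2  0.5 -1. ] j [-0.18  0.55  1.83  0.05  0.5   1.42] open 0.006
t 3.15 rot [0.0006, -0.0008, 0.0002] shift [-0.0145, 0.0002, 0.0022] norm 0.015 0.001
t 3.15 rot [0.0006, -0.0008, 0.0002] shift [-0.0243, 0.0002, 0.0044] norm 0.025 0.001
t 3.15 rot [0.0006, -0.0008, 0.0002] shift [-0.0302, 0.0002, 0.0057] norm 0.031 0.001
t 3.15 rot [0.0006, -0.0008, 0.0002] shift [-0.0321, 0.0002, 0.0061] norm 0.033 0.001
t 3.15 rot [0.0006, -0.0008, 0.0002] shift [-0.0341, 0.0002, 0.0065] norm 0.035 0.001
t 3.15 rot [0.0006, -0.0008, 0.0002] shift [-0.035, 0.0002, 0.0068] norm 0.036 0.001
```

Request:
{"op": "arm_command", "data": {"targets": [[[0,0,0],[-0.004,0,0.0008],255],[[0,0,0],[-0.008,0,0.0016],255],[[0,0,0],[-0.012,0,0.0024],255],[[0,0,0],[-0.016,0,0.0033],255],[[0,0,0],[-0.02,0,0.0042],255],[[0,0,0],[-0.023,0,0.0048],255],[[0,0,0],[-0.026,0,0.0054],255],[[0,0,0],[-0.029,0,0.006],255]]}}

```text
t: 3.95
eef_pos: [606.3, -41.6, 93.1]
tcp_rot: [3.141, -0.261, -0.08]
ft_force: [1.1, 0.4, 0.6]
opening: 0.006
```

```bash
python3 - <<'E'
from fk import *
where()
for n in ('wrist','side'):
  p,d=read_camera(n); cv2.imwrite('pics/%s3.png'%n,p if n=='wrist' else cv2.resize(p[190:315,215:385],None,fx=4,fy=4))
for x in (83,81,79): rel(f2w([x,-47,6]),toolL())
E
```

```text
t 3.95 fix [ 84.9 -46.9   5.8] rotres [-0.001 -0.219 -0.   ] F [1.2 0.5 0. ] j [-0.19  0.54  1.9   0.06  0.44  1.41] open 0.006
t 4.05 rot [0.0006, -0.0001, 0.0001] shift [-0.0016, 0.0002, 0.0002] norm 0.002 0.001
t 4.05 rot [0.0006, -0.0001, 0.0001] shift [-0.0036, 0.0002, 0.0006] norm 0.004 0.001
t 4.05 rot [0.0006, -0.0001, 0.0001] shift [-0.0055, 0.0002, 0.0011] norm 0.006 0.001
```

View pics/side3.png

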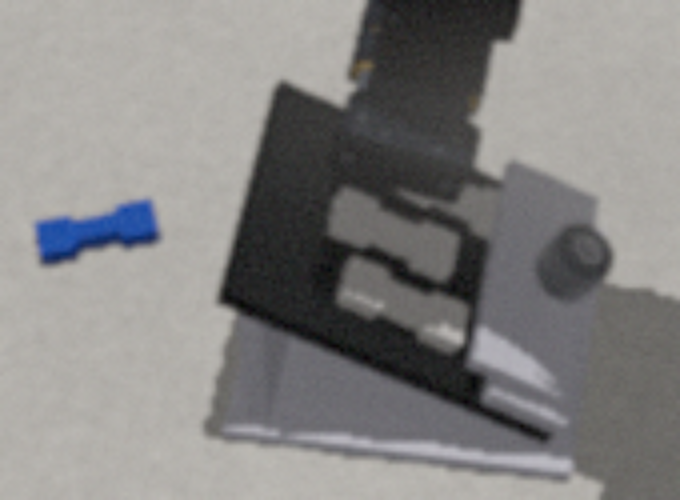

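View pics/wrist3.png

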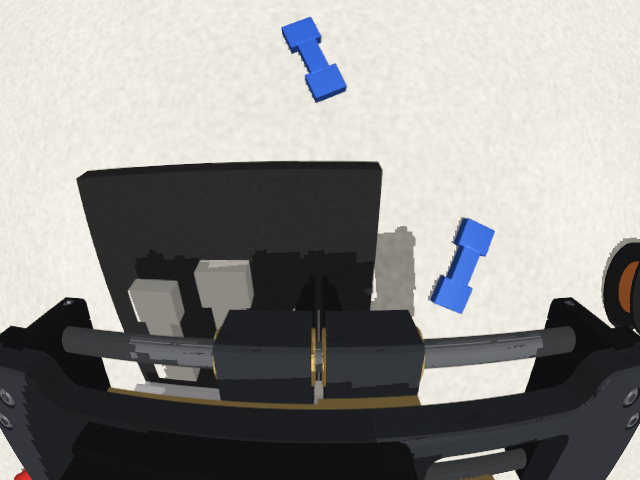

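Request:
{"op": "arm_command", "data": {"targets": [[[0,0,0],[-0.001,0,0.0001],255],[[0,0,0],[-0.002,0,0.0003],255],[[0,0,0],[-0.003,0,0.0005],255],[[0,0,0],[-0.004,0,0.0007],255]]}}

```text
t: 4.45
eef_pos: [603.5, -41.5, 91.8]
tcp_rot: [3.141, -0.263, -0.08]
ft_force: [4.4, -0.0, 2.4]
opening: 0.003
```

```bash
python3 -c "
from h import *
where()"
```

```text
t 4.45 fix [ 81.8 -46.9   6. ] rotres [-0.001 -0.217 -0.   ] F [5.  0.3 0.1] j [-0.19  0.54  1.91  0.07  0.43  1.4 ] open 0.003
```

Request:
{"op": "arm_command", "data": {"targets": [[[0,0,0],[-0.001,0,0.0002],255],[[0,0,0],[-0.002,0,0.0004],255],[[0,0,0],[-0.002,0,0.0004],255]]}}

```text
t: 4.75
eef_pos: [603.1, -41.5, 91.8]
tcp_rot: [3.14, -0.266, -0.081]
ft_force: [7.8, 0.8, 4.5]
opening: 0.004
```

```bash
python3 -c "
from h import *
where()
rel(f2w([88,-47,6]),toolL())
rel(f2w([90,-20,40]),toolL())
rel(f2w([122,-1,40]),toolL())"
```

```text
t 4.75 fix [ 81.5 -47.    6.2] rotres [-0.001 -0.214 -0.   ] F [8.9 1.4 0.5] j [-0.19  0.54  1.92  0.07  0.42  1.4 ] open 0.004
t 4.75 rot [0.0012, -0.0062, 0.0] shift [0.0064, -0.0, -0.0012] norm 0.007 0.006
t 4.75 rot [0.0012, -0.0062, 0.0] shift [0.0011, -0.027, -0.0349] norm 0.044 0.006
t 4.75 rot [0.0012, -0.0062, 0.0] shift [0.0324, -0.046, -0.0417] norm 0.07 0.006
```

Request:
{"op": "arm_command", "data": {"targets": [[[0,0,0],[0.01,0,-0.0012],255],[[0,0,0],[0.035,-0.01,-0.04],255],[[0,0,0],[0.035,-0.046,-0.042],255],[[0,0,0],[0.035,-0.046,-0.042],255]]}}

```text
t: 5.15
eef_pos: [628.1, 5.3, 141.1]
tcp_rot: [3.141, -0.261, -0.078]
ft_force: [0.1, 0.8, -0.3]
opening: 0.002
```

```bash
python3 -c "
from h import *
where()
rel(f2w([118,-1,6]),toolL())
rel(f2w([84,-1,6]),toolL())"
```

```text
t 5.15 fix [123.    1.7  40.2] rotres [ 0.    -0.219 -0.002] F [-0.1  0.8 -0.3] j [-0.1   0.5   1.81  0.01  0.57  1.54] open 0.002
t 5.15 rot [-0.0001, -0.0014, 0.0021] shift [0.0026, 0.0027, 0.0345] norm 0.035 0.003
t 5.15 rot [-0.0001, -0.0014, 0.0021] shift [-0.0306, 0.0026, 0.0419] norm 0.052 0.003
```

Request:
{"op": "arm_command", "data": {"targets": [[[0,0,0.002],[0.0026,0.0005,0.02],255],[[0,0,0.002],[0.0026,0.0005,0.0345],255],[[0,0,0.002],[0.0026,0.0005,0.0345],255]]}}

```text
t: 5.45
eef_pos: [638.9, 1.2, 105.9]
tcp_rot: [-3.142, -0.259, -0.083]
ft_force: [0.3, 1.8, 0.7]
opening: 0.007
```

```bash
python3 -c "
from h import *
where()
rel(f2w([100,-1,6]),toolL())
rel(f2w([85,-1,6]),toolL())"
```

```text
t 5.45 fix [116.6  -1.6   3.8] rotres [-0.001 -0.221  0.002] F [0.5 1.8 0.5] j [-0.1   0.56  1.81  0.01  0.51  1.54] open 0.007
t 5.45 rot [0.0005, 0.0011, -0.0021] shift [-0.0167, -0.0005, 0.0015] norm 0.017 0.002
t 5.45 rot [0.0005, 0.0011, -0.0021] shift [-0.0313, -0.0005, 0.0048] norm 0.032 0.002
```

Request:
{"op": "arm_command", "data": {"targets": [[[0,0,0],[-0.004,0,0.0002],255],[[0,0,0],[-0.008,0,0.0006],255],[[0,0,0],[-0.012,0,0.001],255],[[0,0,0],[-0.016,0,0.0016],255],[[0,0,0],[-0.02,0,0.0024],255],[[0,0,0],[-0.024,0,0.0032],255],[[0,0,0],[-0.028,0,0.004],255],[[0,0,0],[-0.031,0,0.0047],255]]}}

```text
t: 6.25
eef_pos: [609.9, 3.8, 94.7]
tcp_rot: [3.141, -0.261, -0.082]
ft_force: [0.8, 0.6, -0.1]
opening: 0.007
```

```bash
python3 -c "
from h import *
where()
rel(f2w([81,-1,6]),toolL())"
```

```text
t 6.25 fix [85.6 -1.2  7.3] rotres [-0.001 -0.219  0.002] F [ 0.6  0.6 -0.4] j [-0.1   0.54  1.9   0.01  0.44  1.54] open 0.007
t 6.25 rot [0.0006, -0.0005, -0.0018] shift [-0.0042, -0.0002, 0.0023] norm 0.005 0.002
```

Request:
{"op": "arm_command", "data": {"targets": [[[0,0,0],[-0.001,0,0.001],255],[[0,0,0],[-0.002,0,0.0016],255],[[0,0,0],[-0.003,0,0.002],255],[[0,0,0],[-0.004,0,0.0023],255],[[0,0,0],[-0.0045,0,0.0024],255]]}}

```text
t: 6.75
eef_pos: [607.0, 4.0, 91.6]
tcp_rot: [3.141, -0.262, -0.082]
ft_force: [1.6, -0.3, 0.0]
opening: 0.008
```

```bash
python3 -c "
from h import *
where()"
```

```text
t 6.75 fix [81.5 -1.3  5.9] rotres [-0.001 -0.218  0.002] F [ 1.5 -0.2 -0.7] j [-0.1   0.55  1.91  0.01  0.43  1.54] open 0.008
```

Request:
{"op": "arm_command", "data": {"targets": [[[0,0,0],[-0.001,0,0.0002],255],[[0,0,0],[-0.002,0,0.0004],255],[[0,0,0],[-0.002,0,0.0004],255]]}}

```text
t: 7.05
eef_pos: [606.6, 4.0, 91.6]
tcp_rot: [3.141, -0.265, -0.083]
ft_force: [5.7, -1.4, 4.8]
opening: 0.004
```

```bash
python3 -c "
from h import *
where()
rel(f2w([112,40,40]),toolL())"
```

```text
t 7.05 fix [81.2 -1.4  6.1] rotres [-0.001 -0.215  0.002] F [ 7.4 -0.9  1.6] j [-0.1   0.54  1.91  0.01  0.42  1.54] open 0.004
t 7.05 rot [0.0007, -0.0054, -0.0019] shift [0.0228, -0.0414, -0.0397] norm 0.062 0.006
```

Stalled at the same x (81.2, 7 N): the middle piece is home. Now the left one.

Request:
{"op": "arm_command", "data": {"targets": [[[0,0,0],[0.01,0,-0.0012],255],[[0,0,0],[0.025,-0.01,-0.038],255],[[0,0,0],[0.025,-0.041,-0.039],255],[[0,0,0],[0.025,-0.041,-0.039],255],[[0,0,0],[0.025,-0.041,-0.039],255]]}}

```text
t: 7.55
eef_pos: [621.9, 44.4, 134.3]
tcp_rot: [3.141, -0.259, -0.081]
ft_force: [0.2, -0.5, -0.8]
opening: 0.006
```

```bash
python3 -c "
from h import *
where()
rel(f2w([108,40,6]),toolL())"
```

```text
t 7.55 fix [111.6  40.1  38.5] rotres [-0.    -0.221  0.   ] F [-0.1 -0.4 -0.8] j [-0.03  0.5   1.83 -0.03  0.55  1.64] open 0.006
t 7.55 rot [0.0004, 0.0006, -0.0005] shift [0.0036, 0.0001, 0.0325] norm 0.033 0.001
```

Request:
{"op": "arm_command", "data": {"targets": [[[0,0,0],[0.0036,0,0.017],255],[[0,0,0],[0.0036,0,0.0325],255],[[0,0,0],[0.0036,0,0.0325],255],[[0,0,0],[0.0036,0,0.0325],255]]}}

```text
t: 7.95
eef_pos: [633.5, 42.4, 103.0]
tcp_rot: [3.141, -0.258, -0.083]
ft_force: [-0.4, 0.2, -0.2]
opening: 0.001
```

```bash
python3 -c "
from h import *
where()
rel(f2w([95,40.5,6]),toolL())
rel(f2w([84,40.5,6]),toolL())"
```

```text
t 7.95 fix [107.5  39.1   5.2] rotres [-0.001 -0.222  0.002] F [-0.5  0.2  0.1] j [-0.03  0.56  1.82 -0.03  0.5   1.65] open 0.001
t 7.95 rot [0.0009, 0.0017, -0.0023] shift [-0.0124, -0.0014, 0.002] norm 0.013 0.003
t 7.95 rot [0.0009, 0.0017, -0.0023] shift [-0.0231, -0.0013, 0.0044] norm 0.024 0.003
```

Request:
{"op": "arm_command", "data": {"targets": [[[0,0,0],[-0.003,-0.001,0.0004],255],[[0,0,0],[-0.006,-0.001,0.001],255],[[0,0,0],[-0.01,-0.001,0.0016],255],[[0,0,0],[-0.014,-0.001,0.0024],255],[[0,0,0],[-0.018,-0.001,0.0033],255],[[0,0,0],[-0.021,-0.001,0.004],255],[[0,0,0],[-0.023,-0.001,0.0045],255],[[0,0,0],[-0.024,-0.001,0.0047],255]]}}

```text
t: 8.75
eef_pos: [612.0, 45.8, 93.3]
tcp_rot: [3.141, -0.261, -0.082]
ft_force: [-0.3, 0.7, -0.7]
opening: 0.004
```

```bash
python3 -c "
from h import *
where()"
```

```text
t 8.75 fix [83.8 40.7  6.7] rotres [-0.001 -0.219  0.002] F [-0.6  0.7 -0.5] j [-0.03  0.55  1.89 -0.03  0.45  1.66] open 0.004
```

Request:
{"op": "arm_command", "data": {"targets": [[[0,0,0],[-0.001,0,0.0006],255],[[0,0,0],[-0.002,0,0.001],255],[[0,0,0],[-0.003,0,0.0012],255],[[0,0,0],[-0.004,0,0.0014],255],[[0,0,0],[-0.0045,0,0.0015],255]]}}

```text
t: 9.25
eef_pos: [610.0, 46.0, 91.8]
tcp_rot: [-3.141, -0.265, -0.083]
ft_force: [6.8, -0.2, 3.8]
opening: 0.005
```

```bash
python3 -c "
from h import *
where()
rel(f2w([60,0,130]),toolL())"
```

```text
t 9.25 fix [81.3 40.8  6.3] rotres [-0.001 -0.215  0.002] F [7.8 0.4 0.2] j [-0.03  0.55  1.89 -0.03  0.43  1.66] open 0.005
t 9.25 rot [0.0003, -0.0051, -0.0019] shift [-0.0471, 0.0409, -0.1163] norm 0.132 0.005
```

Request:
{"op": "arm_command", "data": {"targets": [[[0,0,0],[0.01,0,-0.002],255],[[0,0,0],[0.01,0,-0.045],100],[[0,0,0],[-0.03,0.03,-0.09],0],[[0,0.15,0],[-0.047,0.041,-0.116],0],[[0,0.15,0],[-0.047,0.041,-0.116],0],[[0,0.15,0],[-0.047,0.041,-0.116],0],[[0,0.15,0],[-0.047,0.041,-0.116],0],[[0,0.15,0],[-0.047,0.041,-0.116],0]]}}

```text
t: 10.05
eef_pos: [531.0, 11.5, 190.4]
tcp_rot: [3.142, -0.41, -0.082]
ft_force: [-1.3, -0.2, 0.8]
opening: 0.535
```

```bash
python3 -c "
from h import *
where();print(env.state()['joints'])
c=get_calibration('wrist'); p,d=read_camera('wrist'); cv2.imwrite('pics/w4.png',p); np.savez('pics/w4.npz',d=d,**c)"
```

```text
t 10.05 fix [5.940e+01 1.000e-01 1.288e+02] rotres [-0.001 -0.07   0.001] F [-0.7 -0.3  1.3] j [-0.11  0.27  2.08  0.03  0.37  1.52] open 0.535
[-0.10795197  0.27457743  2.08431642  0.0280907   0.37316303  1.52095194]
```

View pics/w4.png

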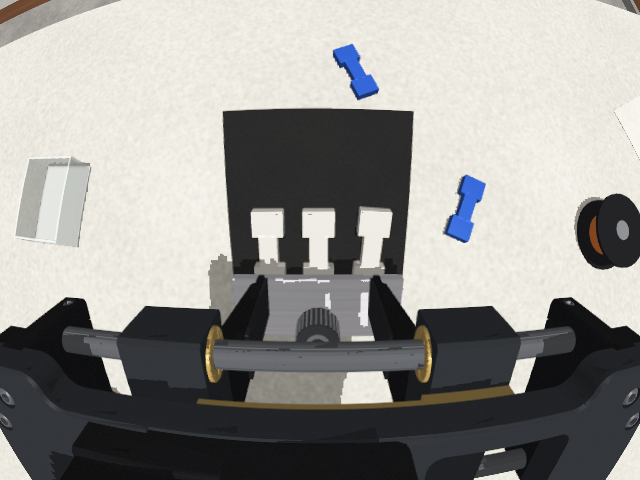

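```bash
cat > chk.py <<'E'
from h import *
import sys
def check(n):
    z=np.load(f'pics/{n}.npz'); c={k:z[k] for k in('vfov','cx','cy','world_from_camera')}
    p=cv2.imread(f'pics/{n}.png')
    def onbed(u,v,zz):
        o,d=ray(c,u,v,True); a=w2f(o); b=fixR().T@d; return a+b*(zz-a[2])/b[2]
    for u,v in [tuple(map(float,a.split(','))) for a in sys.argv[2:]]: print('bed pt',onbed(u,v,0).round(1))
    m=((p.min(2)>120)).astype(np.uint8); roi=np.zeros_like(m); roi[190:262,236:400]=1; m&=roi
    cs,_=cv2.findContours(m,cv2.RETR_EXTERNAL,cv2.CHAIN_APPROX_NONE)
    for k in cs:
        if cv2.contourArea(k)<300: continue
        P=np.array([onbed(u,v,12)[:2] for u,v in k[:,0]],np.float32)
        top=P[:,0].max(); 
        H=P[P[:,0]>top-19]   # grip end
        L=np.array([H[:,1].max(),H[:,1].min()])
        # side-edge lines of the grip end
        s=[]
        for sg in (1,-1):
            q=P[(P[:,0]>top-18)&(P[:,0]<top-4)]; q=q[sg*(q[:,1]-L.mean())>8]
            s.append(np.polyfit(q[:,0],q[:,1],1)[0])
        w=P[P[:,0]<top-24]; q=[]
        for sg in (1,-1):
            g=w[(sg*(w[:,1]-L.mean())>3)]; q.append(np.polyfit(g[:,0],g[:,1],1)[0])
        e=P[(P[:,0]>top-3)&(abs(P[:,1]-L.mean())<10)]; t=np.polyfit(e[:,1],e[:,0],1)
        print('y',L.mean().round(1),'width',np.ptp(L).round(1),'top x',np.polyval(t,L.mean()).round(1),'end slope',-t[0].round(3),'side slopes',np.round(s,3),'waist',np.round(q,3))
check(sys.argv[1])
p=cv2.imread(f'pics/{sys.argv[1]}.png'); cv2.imwrite(f'pics/{sys.argv[1]}c.png',cv2.resize(p[100:290,215:425],None,fx=3,fy=3,interpolation=cv2.INTER_CUBIC))
E
python3 chk.py w4 223,111.5 412.5,113
```

```text
bed pt [149.8  74.3   0. ]
bed pt [148.4 -75.    0. ]
y -0.4 width 25.6 top x 72.9 end slope -0.002 side slopes [-0.015  0.012] waist [ 0.154 -0.138]
y 40.4 width 26.5 top x 72.3 end slope -0.0 side slopes [-0.038 -0.117] waist [ 0.174 -0.156]
y -45.8 width 27.1 top x 72.9 end slope -0.088 side slopes [-0.082 -0.059] waist [ 0.121 -0.213]
```

View pics/w4c.png

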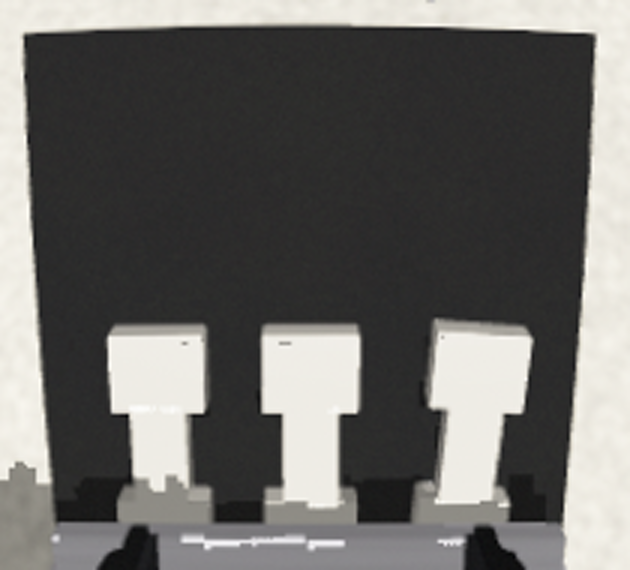

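```bash
sed -i 's/p.min(2)>120/p.min(2)>TH/; s/^import sys/import sys\nTH=210/' chk.py; python3 chk.py w4; python3 - <<'E'
from h import *
p=cv2.imread('pics/w4.png'); print(p[205:216,320].min(1),p[205:216,266].min(1),p[225:228,300:345].min(2)[0])
rel(f2w([62,-46,45]),toolL())
rel(f2w([62,-46,4.5]),toolL())
E
```

```text
y -0.7 width 24.7 top x 69.6 end slope -0.002 side slopes [-0.015 -0.058] waist [ 0.062 -0.041]
y 40.7 width 25.2 top x 69.8 end slope -0.009 side slopes [ 0.023 -0.033] waist [ 0.057 -0.048]
y -46.0 width 25.6 top x 70.1 end slope -0.056 side slopes [-0.061 -0.069] waist [ 0.074 -0.082]
[ 45  45  64 129 155 157 188 227 231 231 231] [ 43  43  58 114 155 153 170 228 230 231 230] [ 43  52 170 225 229 229 229 230 229 229 229 229 230 230 230 230 230 230
 230 230 230 230 230 230 230 230 230 230 230 230 230 230 230 231 171  77
  42  43  41  44  43  43  44  43  42]
t 10.1 rot [0.0005, -0.1494, -0.0014] shift [0.0088, 0.0461, 0.0833] norm 0.096 0.149
t 10.1 rot [0.0005, -0.1494, -0.0014] shift [0.0116, 0.046, 0.1237] norm 0.133 0.149
```

Request:
{"op": "arm_command", "data": {"targets": [[[0,-0.149,0],[0.009,0.046,0.03],164],[[0,-0.149,0],[0.009,0.046,0.083],164],[[0,-0.149,0],[0.009,0.046,0.083],164],[[0,-0.149,0],[0.01,0.046,0.1],164],[[0,-0.149,0],[0.01,0.046,0.1],164],[[0,-0.149,0],[0.01,0.046,0.1],164]]}}

```text
t: 10.7
eef_pos: [574.8, -38.0, 103.4]
tcp_rot: [3.142, -0.261, -0.082]
ft_force: [-0.2, -0.1, 0.5]
opening: 0.36
```

```bash
python3 - <<'E'
from h import *
where(); 
c=get_calibration('wrist'); p,d=read_camera('wrist'); cv2.imwrite('pics/w5.png',p)
p,d=read_camera('side'); cv2.imwrite('pics/side5.png',cv2.resize(p[170:315,215:385],None,fx=4,fy=4))
rel(f2w([60.5,-46,4.5]),toolL())
E
```

```text
t 10.7 fix [ 61.6 -45.7  29.7] rotres [-0.    -0.219  0.001] F [ 0.1 -0.1  0.5] j [-0.19  0.49  1.97  0.07  0.42  1.4 ] open 0.36
t 10.8 rot [0.0006, -0.0028, -0.0012] shift [0.0041, 0.0001, 0.0255] norm 0.026 0.003
```

View pics/w5.png

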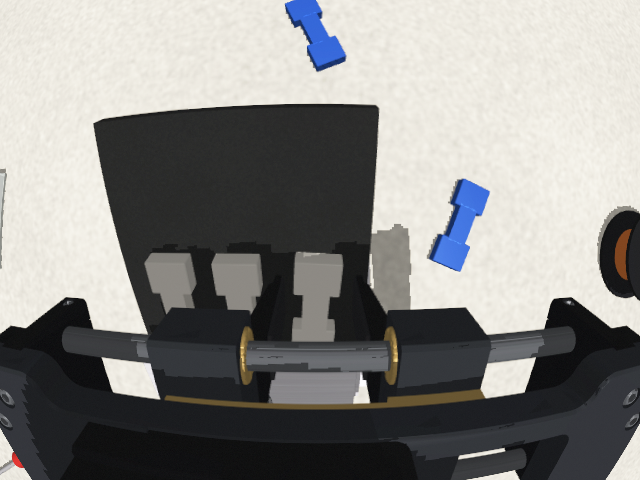

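View pics/side5.png

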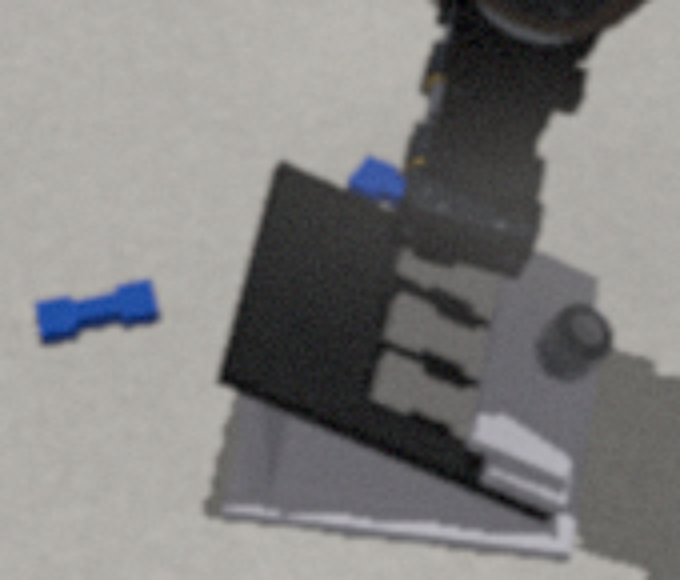

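Request:
{"op": "arm_command", "data": {"targets": [[[0,0,0],[0.002,0,0.012],164],[[0,0,0],[0.004,0,0.025],164],[[0,0,0],[0.004,0,0.025],164],[[0,0,0],[0.004,0,0.025],164]]}}

```text
t: 11.2
eef_pos: [585.9, -39.3, 79.9]
tcp_rot: [3.141, -0.263, -0.082]
ft_force: [-0.3, 2.2, 6.8]
opening: 0.359
```

```bash
python3 -c "
from h import *
where()"
```

```text
t 11.2 fix [ 60.6 -46.2   3.6] rotres [-0.001 -0.217  0.002] F [2.8 2.2 6.3] j [-0.19  0.54  1.96  0.08  0.37  1.39] open 0.359
```

Request:
{"op": "arm_command", "data": {"targets": [[[0,0,0],[0,0,-0.0015],164],[[0,0,0],[0,0,-0.0015],255],[[0,0,0],[0,0,-0.0015],255],[[0,0,0],[0,0,-0.0015],255],[[0,0,0],[0,0,-0.0015],255],[[0,0,0],[0,0,-0.0015],255]]}}

```text
t: 11.8
eef_pos: [584.8, -39.3, 81.3]
tcp_rot: [3.142, -0.261, -0.082]
ft_force: [-0.7, -0.4, 0.7]
opening: 0.274
```

```bash
python3 -c "
from h import *
where()"
```

```text
t 11.8 fix [ 60.3 -46.2   5.4] rotres [-0.001 -0.219  0.002] F [-0.2 -0.5  1. ] j [-0.19  0.54  1.96  0.08  0.38  1.39] open 0.274
```

Request:
{"op": "arm_command", "data": {"targets": [[[0,0,0],[-0.001,0,0.0002],255],[[0,0,0],[-0.002,0,0.0004],255],[[0,0,0],[-0.003,0,0.0006],255]]}}

```text
t: 12.1
eef_pos: [584.1, -39.4, 81.2]
tcp_rot: [3.141, -0.267, -0.083]
ft_force: [8.5, 1.1, 5.3]
opening: 0.277
```

```bash
python3 -c "
from h import *
where()"
```

```text
t 12.1 fix [ 59.6 -46.4   5.6] rotres [-0.001 -0.213  0.002] F [9.9 1.8 0.8] j [-0.19  0.54  1.97  0.08  0.37  1.39] open 0.277
```

Request:
{"op": "arm_command", "data": {"targets": [[[0,0,0],[0.001,0,0],255],[[0,0,0],[0.001,0,0],164],[[0,0,0],[0.001,0,0],164],[[0,0,0],[0.001,0,0],164],[[0,0,0],[-0.002,0,-0.015],164],[[0,0,0],[-0.008,0,-0.039],100],[[0,0,0],[-0.008,0,-0.039],0]]}}

```text
t: 12.8
eef_pos: [563.8, -37.5, 118.3]
tcp_rot: [3.141, -0.264, -0.082]
ft_force: [0.1, 1.3, -0.4]
opening: 0.471
```

```bash
python3 -c "
from h import *
where()
rel(f2w([60,0,130]),toolL(0.07))"
```

```text
t 12.8 fix [ 58.6 -46.1  48. ] rotres [-0.001 -0.216  0.002] F [-0.2  1.3 -0.4] j [-0.2   0.46  1.99  0.07  0.44  1.4 ] open 0.471
t 12.8 rot [0.001, 0.146, -0.0016] shift [-0.0163, -0.046, -0.0805] norm 0.094 0.146
```

Request:
{"op": "arm_command", "data": {"targets": [[[0,0.146,0],[-0.016,-0.046,-0.08],0],[[0,0.146,0],[-0.016,-0.046,-0.08],0],[[0,0.146,0],[-0.016,-0.046,-0.08],0],[[0,0.146,0],[-0.016,-0.046,-0.08],0]]}}

```text
t: 13.2
eef_pos: [532.2, 11.6, 189.7]
tcp_rot: [3.141, -0.409, -0.081]
ft_force: [-0.5, -1.2, 0.2]
opening: 0.804
```

```bash
python3 -c "
from h import *
where()
c=get_calibration('wrist'); p,d=read_camera('wrist'); cv2.imwrite('pics/w6.png',p); np.savez('pics/w6.npz',d=d,**c)"; python3 chk.py w6
```

```text
t 13.2 fix [ 60.2   0.3 127.6] rotres [-0.001 -0.071  0.001] F [-0.2 -1.2  0.3] j [-0.11  0.28  2.08  0.03  0.37  1.52] open 0.804
y -0.6 width 24.8 top x 69.8 end slope 0.005 side slopes [-0.014  0.013] waist [ 0.068 -0.044]
y 40.7 width 25.3 top x 70.0 end slope -0.008 side slopes [ 0.023 -0.033] waist [ 0.047 -0.05 ]
y -47.1 width 25.6 top x 70.1 end slope -0.052 side slopes [-0.047 -0.059] waist [ 0.078 -0.087]
```

View pics/w6c.png

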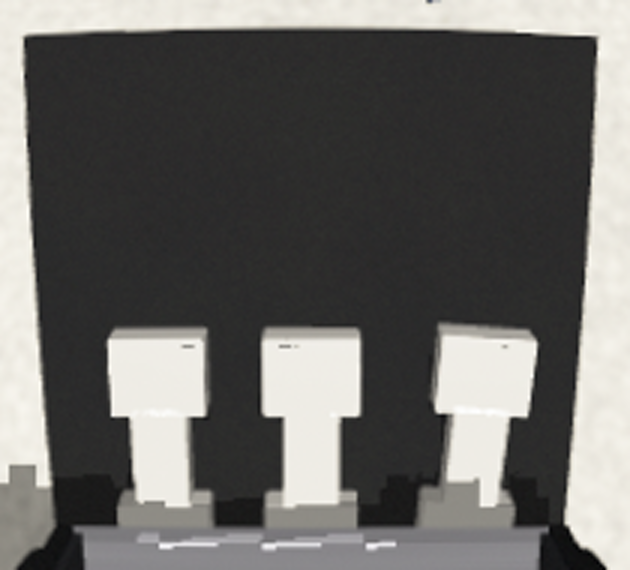

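```bash
python3 -c "
from h import *
rel(f2w([55,-47,110]),toolL(0.07))"
```

```text
t 13.25 rot [0.0007, 0.002, -0.0013] shift [-0.0036, 0.0468, 0.0172] norm 0.05 0.003
```

Request:
{"op": "arm_command", "data": {"targets": [[[0,0,0],[-0.0036,0.047,0.017],0],[[0,0,0],[-0.0036,0.047,0.017],0],[[0,0,0],[-0.0036,0.047,0.017],0],[[0,0,0],[-0.0036,0.047,0.017],0]]}}

```text
t: 13.65
eef_pos: [531.7, -36.0, 171.2]
tcp_rot: [-3.141, -0.406, -0.084]
ft_force: [0.8, 0.6, 0.1]
opening: 0.998
```

```bash
python3 -c "
from h import *
where()
c=get_calibration('wrist'); p,d=read_camera('wrist'); cv2.imwrite('pics/w7.png',p); np.savez('pics/w7.npz',d=d,**c)
cv2.imwrite('pics/w7c.png',cv2.resize(p[160:290,200:380],None,fx=4.4,fy=4.4,interpolation=cv2.INTER_CUBIC))"
```

```text
t 13.65 fix [ 54.6 -47.2 109.7] rotres [-0.001 -0.074  0.003] F [ 0.7  0.7 -0.3] j [-0.22  0.31  2.1   0.17  0.33  1.29] open 0.998
```

View pics/w7c.png

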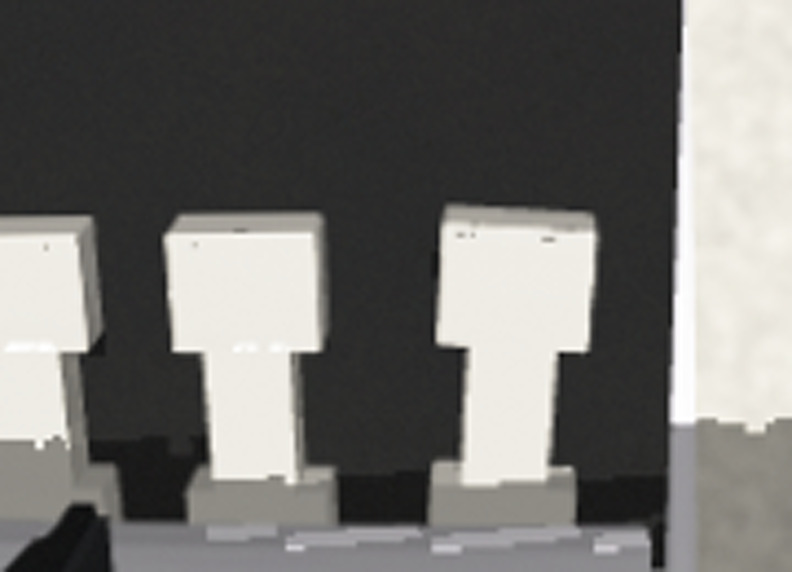

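```bash
python3 -c "
from h import *
rel(f2w([62,-46.5,28]),toolL(0.22))"
```

```text
t 13.7 rot [0.0006, -0.1469, -0.0023] shift [0.0132, -0.0004, 0.0812] norm 0.082 0.147
```

Request:
{"op": "arm_command", "data": {"targets": [[[0,-0.147,-0.002],[0.013,0,0.03],164],[[0,-0.147,-0.002],[0.013,0,0.05],164],[[0,-0.147,-0.002],[0.013,0,0.06],164],[[0,-0.147,-0.002],[0.013,0,0.06],164],[[0,-0.147,-0.002],[0.013,0,0.06],164],[[0,-0.147,-0.002],[0.013,0,0.06],164],[[0,-0.147,-0.002],[0.013,0,0.081],164],[[0,-0.147,-0.002],[0.013,0,0.081],164]]}}

```text
t: 14.5
eef_pos: [575.3, -39.5, 102.0]
tcp_rot: [3.141, -0.26, -0.081]
ft_force: [-1.1, 0.2, -0.7]
opening: 0.393
```

```bash
python3 -c "
from h import *
where()
rel(f2w([61,-46.5,5]),toolL(0.22))"
```

```text
t 14.5 fix [ 61.4 -47.2  28.1] rotres [-0.001 -0.22  -0.   ] F [-1.3  0.1 -0.1] j [-0.2   0.5   1.97  0.07  0.42  1.39] open 0.393
t 14.5 rot [0.0007, 0.0002, -0.0] shift [0.0046, -0.0007, 0.0227] norm 0.023 0.001
```

Request:
{"op": "arm_command", "data": {"targets": [[[0,0,0],[0.002,-0.0005,0.012],164],[[0,0,0],[0.0046,-0.0005,0.0225],164],[[0,0,0],[0.0046,-0.0005,0.0225],164],[[0,0,0],[0.0046,-0.0005,0.0225],255],[[0,0,0],[0.0046,-0.0005,0.0225],255],[[0,0,0],[0.0046,-0.0005,0.0225],255],[[0,0,0],[0.0046,-0.0005,0.0225],255],[[0,0,0],[0.0046,-0.0005,0.0225],255]]}}

```text
t: 15.3
eef_pos: [585.8, -39.9, 82.2]
tcp_rot: [3.141, -0.261, -0.08]
ft_force: [0.5, -0.0, -0.1]
opening: 0.276
```

```bash
python3 -c "
from h import *
where()"
```

```text
t 15.3 fix [ 61.6 -46.7   5.7] rotres [-0.001 -0.219 -0.   ] F [ 0.4  0.  -0.3] j [-0.19  0.54  1.96  0.08  0.38  1.39] open 0.276
```

Request:
{"op": "arm_command", "data": {"targets": [[[0,0,0],[0.002,0,-0.0005],255],[[0,0,0],[0.004,0,-0.0009],255],[[0,0,-0.05],[0.004,0,-0.0009],255],[[0,0,-0.05],[0.003,0,-0.0007],255],[[0,0,-0.05],[0.0015,0,-0.0004],255],[[0,0,-0.05],[0,0,0],255],[[0,0,-0.05],[-0.001,0,0.0002],255],[[0,0,-0.05],[-0.002,0,0.0004],255]]}}

```text
t: 16.1
eef_pos: [585.0, -39.9, 81.8]
tcp_rot: [3.127, -0.263, -0.029]
ft_force: [5.2, 0.3, 6.1]
opening: 0.27
```

```bash
python3 -c "
from h import *
where()"
```

```text
t 16.1 fix [ 60.7 -46.8   5.7] rotres [ 0.004 -0.216 -0.05 ] F [7.4 0.7 3. ] j [-0.19  0.54  1.96  0.08  0.38  1.34] open 0.27
```

Request:
{"op": "arm_command", "data": {"targets": [[[0,0,0],[-0.0015,0,0.0003],255],[[0,0,0],[-0.0015,0,0.0003],255],[[0,0,0],[0.001,0,0],164],[[0,0,0],[0.001,0,0],164],[[0,0,0],[0.001,0,0],164],[[0,0,0],[-0.002,0,-0.015],164],[[0,0,0],[-0.008,0,-0.039],100],[[0,0,0],[-0.008,0,-0.039],0]]}}

```text
t: 16.9
eef_pos: [565.6, -38.6, 119.3]
tcp_rot: [3.127, -0.262, -0.029]
ft_force: [0.3, 0.0, 0.0]
opening: 0.471
```

```bash
python3 -c "
from h import *
where()
rel(f2w([55,-47,110]),toolL(0.07))"
```

```text
t 16.9 fix [ 60.8 -47.1  48. ] rotres [ 0.004 -0.217 -0.05 ] F [ 0.3  0.  -0.1] j [-0.2   0.46  1.98  0.07  0.44  1.34] open 0.471
t 16.9 rot [-0.0027, 0.1472, 0.0502] shift [-0.019, -0.001, -0.0593] norm 0.062 0.156
```

Request:
{"op": "arm_command", "data": {"targets": [[[-0.003,0.147,0.05],[-0.019,-0.001,-0.059],0],[[-0.003,0.147,0.05],[-0.019,-0.001,-0.059],0],[[-0.003,0.147,0.05],[-0.019,-0.001,-0.059],0],[[-0.003,0.147,0.05],[-0.019,-0.001,-0.059],0]]}}

```text
t: 17.3
eef_pos: [533.5, -36.1, 169.3]
tcp_rot: [3.141, -0.409, -0.08]
ft_force: [-0.9, 0.8, -0.2]
opening: 0.802
```

```bash
python3 -c "
from h import *
where()
c=get_calibration('wrist'); p,d=read_camera('wrist'); cv2.imwrite('pics/w8.png',p); np.savez('pics/w8.npz',d=d,**c)
cv2.imwrite('pics/w8c.png',cv2.resize(p[160:290,200:380],None,fx=4.4,fy=4.4,interpolation=cv2.INTER_CUBIC))"
```

```text
t 17.3 fix [ 55.3 -47.2 107.2] rotres [-0.    -0.071 -0.   ] F [-0.9  0.7  0.3] j [-0.22  0.31  2.1   0.17  0.33  1.28] open 0.802
```

View pics/w8c.png

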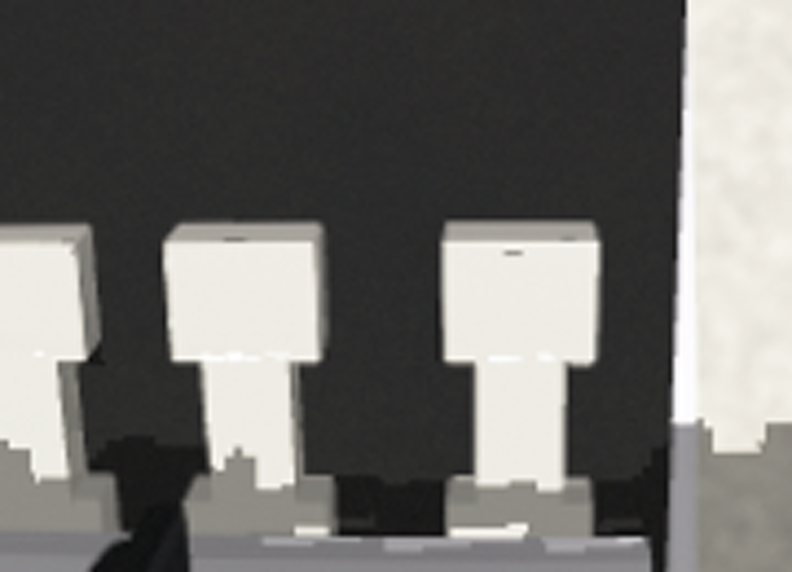

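```bash
cat > ik.py <<'E'
from fk import *
s=env.state()
S=[([-1.21762866,.491566392,1.55946096,0,1.0916838],[276.717,-560.131,214.05],1),
([-0.10795197,0.27457743,2.08431642,0.0280907,0.37316303],[531.0,11.5,190.4],1),(s['joints'],s['eef_pos'],1),
([-0.72,0.21,2.24,0.79,0.4],[432.9,-191.7,184.5],.1),([-.11,.29,2.18,.1,.19],[520.1,13.3,167.4],.1),([-0.18,0.55,1.83,0.05,0.5],[633,-43.8,106.1],.1),([-0.19,0.54,1.96,0.08,0.38],[584.8,-39.3,81.3],.1),([-0.03,.56,1.82,-.03,.5],[633.5,42.4,103],.1)]
f=lambda x:np.concatenate([k*(fk(j,x)[0]-p) for j,p,k in S])
r=least_squares(f,[66,180,600,500,250,0]); x=r.x
def ik(P,n,J0):
    g=lambda j:np.r_[(fk(j,x)[0]-P),300*(fk(j,x)[1][:,2]-n)]
    return least_squares(g,J0,bounds=([-3.1,-.84,.05,-1.13,-3],[3.1,2.19,2.79,4.28,2.93]))
if __name__=='__main__':
    print(x.round(1),abs(r.fun).max().round(2))
    for j4 in (0.1,3.):
      for q in ([30,0,110],[0,0,110],[-20,0,110],[-20,0,70],[-20,0,34],[-20,0,29]):
        k=ik(f2w(q),-fixR()[:,2],[-.1,.4,2.2,j4,.2]); print(q,k.x.round(2),round(k.cost,3))
E
python3 ik.py
```

```text
[ 82.2  88.8 611.4 374.9 239.9 -15.7] 1.83
[30, 0, 110] [-0.11  0.29  2.21  0.09  0.16] 0.0
[0, 0, 110] [-0.11  0.28  2.29  0.17  0.09] 0.0
[-20, 0, 110] [-0.12  0.28  2.33  0.34  0.05] 0.0
[-20, 0, 70] [-0.11  0.37  2.37 -0.2  -0.08] 0.0
[-20, 0, 34] [-0.11  0.46  2.36 -0.09 -0.16] 0.0
[-20, 0, 29] [-0.11  0.47  2.36 -0.09 -0.17] 0.0
[30, 0, 110] [-0.19  0.28  2.24  3.49 -0.15] 0.0
[0, 0, 110] [-0.19  0.28  2.34  3.9  -0.07] 0.0
[-20, 0, 110] [-0.17  0.27  2.38  4.28 -0.04] 7.755
[-20, 0, 70] [-0.18  0.37  2.34  2.31  0.07] 0.0
[-20, 0, 34] [-0.19  0.45  2.36  2.81  0.16] 0.0
[-20, 0, 29] [-0.19  0.46  2.36  2.84  0.17] 0.0
```

```bash
cat >> ik.py <<'E'
Rs=R.from_euler('xyz',s['tcp_rot']).as_matrix()
_M=fk(s['joints'],x)[1]@Rz(s['joints'][5])
C=_M.T@Rs   # const tool rotation
def full(j): p,M=fk(j,x); return p,M@Rz(j[5])@C
def way(P,j4,j5,j6,J=[-.1,.3,2.3]):
    g=lambda q:fk([*q,j4,j5],x)[0]-P
    q=least_squares(g,J).x; j=[*q,j4,j5,j6]; return j,full(j)[1]
E
python3 - <<'E'
from ik import *
print(R.from_matrix(C).as_rotvec().round(4))
P=f2w([-20,0,115])
for j4,j6 in ((.1,1.45),(.5,1.05),(1.2,.2),(1.9,-.8),(2.5,-1.7),(2.9,-2.4)):
    j,M=way(P,j4,.25,j6); print(np.round(j,2),'tilt axis fix',(fixR().T@M[:,2]).round(2),'toolx',(fixR().T@M[:,0]).round(2)); rel(P,M)
E
```

```text
[0.     0.     1.5708]
[-0.12  0.28  2.26  0.1   0.25  1.45] tilt axis fix [-0.13  0.01 -0.99] toolx [ 0.99 -0.01 -0.13]
t 17.35 rot [0.0108, -0.055, 0.014] shift [-0.0756, -0.0472, -0.0028] norm 0.089 0.058
[-0.17  0.27  2.27  0.5   0.25  1.05] tilt axis fix [-0.09  0.08 -0.99] toolx [ 0.99 -0.05 -0.1 ]
t 17.35 rot [0.084, -0.0252, 0.0539] shift [-0.0756, -0.0472, -0.0028] norm 0.089 0.103
[-0.25  0.27  2.32  1.2   0.25  0.2 ] tilt axis fix [ 0.01  0.15 -0.99] toolx [1.   0.03 0.01]
t 17.35 rot [0.1543, 0.081, -0.0331] shift [-0.0756, -0.0472, -0.0028] norm 0.089 0.177
[-0.28  0.27  2.4   1.9   0.25 -0.8 ] tilt axis fix [ 0.11  0.13 -0.99] toolx [0.95 0.29 0.14]
t 17.35 rot [0.1012, 0.2011, -0.3042] shift [-0.0756, -0.0472, -0.0028] norm 0.089 0.378
[-0.25  0.27  2.45  2.5   0.25 -1.7 ] tilt axis fix [ 0.16  0.05 -0.99] toolx [0.8  0.58 0.16]
t 17.35 rot [-0.0251, 0.2426, -0.6235] shift [-0.0756, -0.0472, -0.0028] norm 0.089 0.67
[-0.21  0.27  2.46  2.9   0.25 -2.4 ] tilt axis fix [ 0.17 -0.02 -0.99] toolx [0.56 0.82 0.08]
t 17.35 rot [-0.1329, 0.2171, -0.9565] shift [-0.0756, -0.0472, -0.0028] norm 0.089 0.99
```

Request:
{"op": "arm_command", "data": {"targets": [[[0.011,-0.055,0.014],[-0.0756,-0.047,-0.003],0],[[0.011,-0.055,0.014],[-0.0756,-0.047,-0.003],0],[[0.084,-0.025,0.054],[-0.0756,-0.047,-0.003],0],[[0.154,0.081,-0.033],[-0.0756,-0.047,-0.003],0],[[0.154,0.081,-0.033],[-0.0756,-0.047,-0.003],0],[[0.101,0.201,-0.304],[-0.0756,-0.047,-0.003],0],[[0.101,0.201,-0.304],[-0.0756,-0.047,-0.003],0],[[0.101,0.201,-0.304],[-0.0756,-0.047,-0.003],0]]}}

```text
t: 18.15
eef_pos: [466.8, 23.6, 140.6]
tcp_rot: [-3.059, -0.482, 0.041]
ft_force: [0.1, 0.1, -0.1]
opening: 0.999
```

```bash
python3 - <<'E'
from ik import *
where()
P=f2w([-20,0,115])
for j4,j6 in ((1.9,-.8),(2.5,-1.7),(2.9,-2.4)):
    j,M=way(P,j4,.25,j6);  rel(P,M)
E
```

```text
t 18.15 fix [-21.2   7.  114.7] rotres [ 0.139 -0.002 -0.108] F [ 0.1  0.1 -0.1] j [-0.21  0.29  2.33  1.23  0.21  0.12] open 0.999
t 18.15 rot [-0.0194, 0.1024, -0.2123] shift [0.0004, 0.0069, -0.0013] norm 0.007 0.236
t 18.15 rot [-0.1294, 0.1222, -0.543] shift [0.0004, 0.0069, -0.0013] norm 0.007 0.571
t 18.15 rot [-0.2168, 0.0768, -0.8802] shift [0.0004, 0.0069, -0.0013] norm 0.007 0.91
```

Tracking as planned (j4 swinging through). Continue.

Request:
{"op": "arm_command", "data": {"targets": [[[-0.019,0.102,-0.212],[0,0.007,-0.001],0],[[-0.019,0.102,-0.212],[0,0.007,-0.001],0],[[-0.129,0.122,-0.543],[0,0.007,-0.001],0],[[-0.129,0.122,-0.543],[0,0.007,-0.001],0],[[-0.129,0.122,-0.543],[0,0.007,-0.001],0],[[-0.217,0.077,-0.88],[0,0.007,-0.001],0],[[-0.217,0.077,-0.88],[0,0.007,-0.001],0],[[-0.217,0.077,-0.88],[0,0.007,-0.001],0]]}}

```text
t: 18.95
eef_pos: [467.6, 17.2, 141.3]
tcp_rot: [2.808, -0.503, 0.654]
ft_force: [0.6, -0.6, 0.5]
opening: 1.002
```

```bash
python3 - <<'E'
from ik import *
where()
sp=-0.9
for q in ([-20,0,100],[-20,0,80],[-20,0,60],[-20,0,37],[-20,0,32]):
    k=ik(f2w(q),-fixR()[:,2],[-.19,.45,2.36,2.8,.16]); print(q,k.x.round(2),round(k.cost,2))
for z in (115,80): 
  for sp in(-.9,-1.1): rel(f2w([-20,0,z]),toolR(sp))
E
```

```text
t 18.95 fix [-19.7   0.6 114.7] rotres [ 0.025  0.128 -0.632] F [ 0.8 -0.5  0.2] j [-0.17  0.3   2.4   2.5   0.19 -1.64] open 1.002
[-20, 0, 100] [-0.12  0.31  2.34  0.96  0.02] 0.0
[-20, 0, 80] [-0.13  0.36  2.35  2.68  0.05] 0.0
[-20, 0, 60] [-0.13  0.4   2.35  2.92  0.1 ] 0.0
[-20, 0, 37] [-0.13  0.46  2.36  3.    0.15] 0.0
[-20, 0, 32] [-0.13  0.47  2.36  3.01  0.16] 0.0
t 18.95 rot [0.0333, -0.1246, -0.2671] shift [-0.0006, 0.0003, -0.0004] norm 0.001 0.297
t 18.95 rot [0.0458, -0.1214, -0.4668] shift [-0.0006, 0.0003, -0.0004] norm 0.001 0.484
t 18.95 rot [0.0333, -0.1246, -0.2671] shift [-0.005, -0.0002, 0.0343] norm 0.035 0.297
t 18.95 rot [0.0458, -0.1214, -0.4668] shift [-0.005, -0.0002, 0.0343] norm 0.035 0.484
```

```bash
cat >> h.py <<'E'
def tool(lean,spin): return toolL(lean)@R.from_rotvec([0,0,spin]).as_matrix()
E
python3 - <<'E'
from ik import *
for z,l in ((75,-.1),(50,0),(37,0)): rel(f2w([-20,0,z]),tool(l,-1.1))
E
```

```text
t 18.95 rot [-0.031, -0.056, -0.4704] shift [-0.0057, -0.0003, 0.0393] norm 0.04 0.475
t 18.95 rot [0.0458, -0.1214, -0.4668] shift [-0.0089, -0.0007, 0.064] norm 0.065 0.484
t 18.95 rot [0.0458, -0.1214, -0.4668] shift [-0.0105, -0.0009, 0.0769] norm 0.078 0.484
```

Request:
{"op": "arm_command", "data": {"targets": [[[-0.031,-0.056,-0.47],[-0.002,0,0.012],0],[[-0.031,-0.056,-0.47],[-0.004,0,0.025],0],[[-0.031,-0.056,-0.47],[-0.0057,0,0.039],0],[[-0.031,-0.056,-0.47],[-0.0057,0,0.039],0],[[-0.031,-0.056,-0.47],[-0.0057,0,0.039],0],[[0.046,-0.121,-0.467],[-0.0089,-0.0007,0.064],0],[[0.046,-0.121,-0.467],[-0.0089,-0.0007,0.064],0]]}}

```text
t: 19.65
eef_pos: [499.1, 14.1, 83.0]
tcp_rot: [2.709, -0.213, 1.064]
ft_force: [0.9, -1.0, 0.3]
opening: 1.001
```

```bash
python3 - <<'E'
from ik import *
where()
rel(f2w([-20,0,37]),tool(0,-1.1))
for n in ('side','scene'):
  p,d=read_camera(n); cv2.imwrite('pics/%s9.png'%n,cv2.resize(p[150:330,230:430],None,fx=3,fy=3))
E
```

```text
t 19.65 fix [-18.5   0.1  48.4] rotres [ 0.002 -0.    -1.097] F [ 1.  -0.9 -0.2] j [-0.11  0.46  2.31  2.99  0.11 -2.55] open 1.001
t 19.65 rot [-0.0016, -0.0006, -0.0028] shift [-0.0007, -0.0013, 0.0114] norm 0.011 0.003
```

View pics/side9.png

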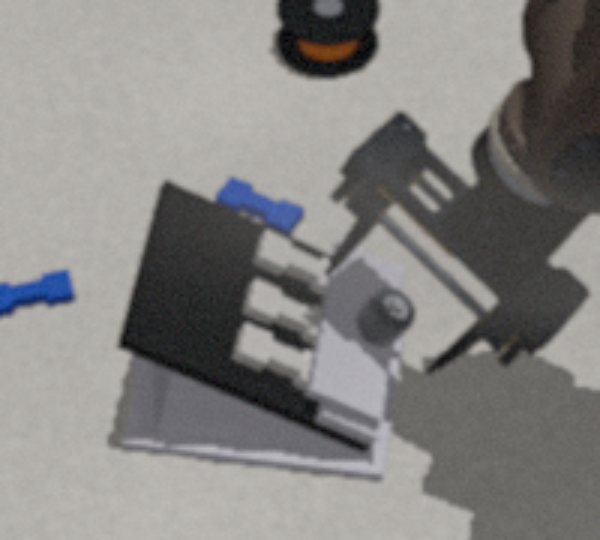

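View pics/scene9.png

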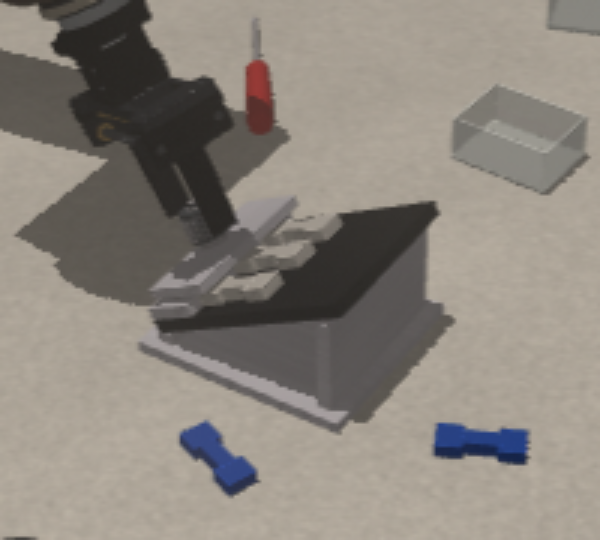

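Request:
{"op": "arm_command", "data": {"targets": [[[0,0,0],[-0.0007,-0.0013,0.006],0],[[0,0,0],[-0.0007,-0.0013,0.0114],0],[[0,0,0],[-0.0007,-0.0013,0.0114],130]]}}

```text
t: 20.05
eef_pos: [499.9, 14.0, 73.0]
tcp_rot: [2.709, -0.213, 1.064]
ft_force: [-0.3, 0.0, -1.1]
opening: 0.959
```

```bash
python3 - <<'E'
from ik import *
where()
rel(f2w([-20,0,37]),tool(0,-1.1))
E
```

```text
t 20.05 fix [-22.4   0.   39.1] rotres [ 1.000e-03  1.000e-03 -1.097e+00] F [-0.7  0.  -0.8] j [-0.11  0.48  2.32  3.02  0.14 -2.58] open 0.959
t 20.05 rot [-0.0008, -0.0011, -0.0033] shift [0.0011, 0.0021, 0.0021] norm 0.003 0.004
```

Request:
{"op": "arm_command", "data": {"targets": [[[0,0,0],[0.0005,0.001,0.002],130],[[0,0,0],[0.0005,0.001,0.002],130],[[0,0,0],[0.0005,0.001,0.002],130],[[0,0,0],[0.0005,0.001,0.002],130],[[0,0,0],[0.0005,0.001,0.002],130],[[0,0,0],[0.0005,0.001,0.002],130]]}}

```text
t: 20.65
eef_pos: [502.0, 13.8, 72.4]
tcp_rot: [2.708, -0.214, 1.064]
ft_force: [-0.9, -0.5, -0.7]
opening: 0.502
```

```bash
python3 - <<'E'
from ik import *
where()
rel(f2w([-20,0,37]),tool(0,-1.1))
p,d=read_camera('wrist'); cv2.imwrite('pics/w10.png',p)
E
```

```text
t 20.65 fix [-20.9   0.   37.6] rotres [ 1.000e-03  1.000e-03 -1.097e+00] F [-1.1 -0.6 -0.2] j [-0.11  0.49  2.31  3.02  0.14 -2.58] open 0.502
t 20.65 rot [-0.0003, -0.0013, -0.0032] shift [0.0003, 0.0008, 0.0006] norm 0.001 0.003
```

View pics/w10.png

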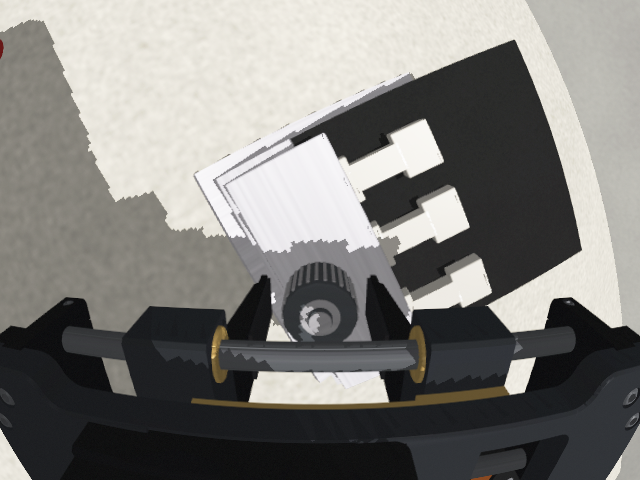

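Request:
{"op": "arm_command", "data": {"targets": [[[0,0,0],[0.0003,0.0005,0.0005],255],[[0,0,0],[0.0003,0.0005,0.0005],255],[[0,0,0],[0.0003,0.0005,0.0005],255],[[0,0,0],[0.0003,0.0005,0.0005],255],[[0,0,0],[0.0003,0.0005,0.0005],255]]}}

```text
t: 21.2
eef_pos: [502.9, 13.7, 72.3]
tcp_rot: [2.708, -0.214, 1.064]
ft_force: [1.6, -0.0, 0.4]
opening: 0.352
```

```bash
python3 - <<'E'
from ik import *
where(); s=env.state(); print(s['moment'])
E
```

```text
t 21.2 fix [-20.1   0.   37. ] rotres [ 1.000e-03  1.000e-03 -1.097e+00] F [ 1.6  0.1 -0.4] j [-0.11  0.49  2.31  3.02  0.14 -2.58] open 0.352
[-0.17623811  0.03969178 -0.14576147]
```

Request:
{"op": "arm_command", "data": {"targets": [[[0,0,0.1],[0,0,0.0002],255],[[0,0,0.2],[0,0,0.0004],255],[[0,0,0.3],[0,0,0.0006],255],[[0,0,0.4],[0,0,0.0008],255],[[0,0,0.5],[0,0,0.001],255],[[0,0,0.6],[0,0,0.0012],255]]}}

```text
t: 21.8
eef_pos: [503.1, 14.0, 71.0]
tcp_rot: [2.901, -0.419, 0.465]
ft_force: [0.9, 3.4, -0.3]
opening: 0.35
```

```bash
cat > st.py <<'E'
from h import *
where(); s=env.state(); print('M along stud', (fixR().T@s['moment']).round(2))
E
python3 st.py
```

```text
t 21.8 fix [-20.5   0.3  35.8] rotres [ 0.002  0.    -0.494] F [ 0.5  3.4 -0.6] j [-0.11  0.49  2.31  3.03  0.14 -1.98] open 0.35
M along stud [0.71 0.27 0.1 ]
```

Request:
{"op": "arm_command", "data": {"targets": [[[0,0,0.1],[0,0,0.0002],255],[[0,0,0.2],[0,0,0.0004],255],[[0,0,0.3],[0,0,0.0006],255],[[0,0,0.4],[0,0,0.0008],255],[[0,0,0.5],[0,0,0.001],255],[[0,0,0.6],[0,0,0.0012],255],[[0,0,0.7],[0,0,0.0014],255]]}}

```text
t: 22.5
eef_pos: [503.7, 14.5, 69.7]
tcp_rot: [-3.034, -0.469, -0.311]
ft_force: [0.8, 12.5, -1.2]
opening: 0.352
```

```bash
python3 st.py
```

```text
t 22.5 fix [-20.6   0.9  34.5] rotres [ 0.002 -0.     0.205] F [-0.7 12.6 -1. ] j [-0.11  0.49  2.31  3.03  0.14 -1.28] open 0.352
M along stud [2.26 0.26 0.13]
```

Request:
{"op": "arm_command", "data": {"targets": [[[0,0,0.1],[0,-0.0005,0.0002],255],[[0,0,0.2],[0,-0.001,0.0004],255],[[0,0,0.3],[0,-0.0012,0.0006],255],[[0,0,0.4],[0,-0.0012,0.0008],255]]}}

```text
t: 22.9
eef_pos: [504.3, 15.0, 69.1]
tcp_rot: [-2.852, -0.388, -0.744]
ft_force: [0.2, 2.1, -1.5]
opening: 0.352
```

```bash
python3 st.py
```

```text
t 22.9 fix [-20.4   1.4  33.6] rotres [ 0.001 -0.001  0.607] F [-0.6  2.2 -1.3] j [-0.11  0.5   2.31  3.04  0.14 -0.89] open 0.352
M along stud [0.45 0.31 0.05]
```

Request:
{"op": "arm_command", "data": {"targets": [[[0,0,0.1],[0,0,0.0002],255],[[0,0,0.2],[0,0,0.0004],255],[[0,0,0.3],[0,0,0.0006],255],[[0,0,0.4],[0,0,0.0008],255]]}}

```text
t: 23.3
eef_pos: [504.8, 15.2, 68.6]
tcp_rot: [-2.726, -0.248, -1.139]
ft_force: [-1.1, 6.3, 3.3]
opening: 0.353
```

```bash
python3 st.py
```

```text
t 23.3 fix [-20.2   1.7  32.9] rotres [ 2.000e-03 -1.000e-03  1.006e+00] F [0.1 6.2 3.7] j [-0.11  0.5   2.31  3.04  0.15 -0.49] open 0.353
M along stud [1.04 0.08 0.11]
```

Request:
{"op": "arm_command", "data": {"targets": [[[0,0,0.1],[0.0005,-0.0003,0.0001],255],[[0,0,0.2],[0.0005,-0.0003,0.0003],255],[[0,0,0.3],[0.0005,-0.0003,0.0005],255],[[0,0,0.4],[0.0005,-0.0003,0.0007],255]]}}

```text
t: 23.7
eef_pos: [505.3, 14.5, 68.4]
tcp_rot: [-2.667, -0.075, -1.504]
ft_force: [-5.1, -2.0, 10.2]
opening: 0.352
```

```bash
python3 st.py
```

```text
t 23.7 fix [-19.8   1.   32.6] rotres [ 1.000e-03 -1.000e-03  1.406e+00] F [ 0.3 -2.4 11.4] j [-0.11  0.5   2.31  3.04  0.15 -0.09] open 0.352
M along stud [-0.42  0.24  0.44]
```

Request:
{"op": "arm_command", "data": {"targets": [[[0,0,0.08],[0,0,-0.0005],255],[[0,0,0.16],[0,0,-0.0008],255],[[0,0,0.24],[0,0,-0.0008],255],[[0,0,0.24],[0,0,-0.0008],255]]}}

```text
t: 24.1
eef_pos: [505.1, 14.6, 68.8]
tcp_rot: [-2.663, 0.035, -1.716]
ft_force: [-0.2, -0.6, 1.0]
opening: 0.356
```

```bash
python3 st.py
```

```text
t 24.1 fix [-19.8   1.   33. ] rotres [ 1.000e-03 -1.000e-03  1.644e+00] F [ 0.3 -0.6  1. ] j [-0.11  0.5   2.31  3.04  0.14  0.15] open 0.356
M along stud [ 0.05  0.24 -0.01]
```

Request:
{"op": "arm_command", "data": {"targets": [[[0,0,0.1],[0,0,0],255],[[0,0,0.2],[0,0,0],255],[[0,0,0.3],[0,0,0],255]]}}

```text
t: 24.4
eef_pos: [505.1, 14.6, 69.0]
tcp_rot: [-2.691, 0.17, -1.985]
ft_force: [-3.2, -2.2, 3.6]
opening: 0.354
```

```bash
python3 st.py
```

```text
t 24.4 fix [-19.7   1.   33.1] rotres [ 1.000e-03 -1.000e-03  1.944e+00] F [-1.  -2.5  4.6] j [-0.11  0.5   2.31  3.04  0.14  0.45] open 0.354
M along stud [-0.23  0.27  0.39]
```

Request:
{"op": "arm_command", "data": {"targets": [[[0,0,0.3],[0,0,0],255],[[0,0,0.3],[0,0,0],100],[[0,0,0.3],[0,0,0],0],[[0,0,0.3],[0,0,0],0],[[0,0,0.3],[0,0,0],0],[[0,0,0.3],[0,0,0],0],[[0,0,0.3],[0,0,0],0],[[0,0,0.3],[0,0,0],0]]}}

```text
t: 25.2
eef_pos: [505.3, 14.5, 68.9]
tcp_rot: [-2.755, 0.292, -2.265]
ft_force: [0.9, 0.4, -0.8]
opening: 0.885
```

```bash
python3 st.py; python3 -c "
from h import *
for n in ('wrist','side'):
  p,d=read_camera(n); cv2.imwrite('pics/%s11.png'%n,p if n=='wrist' else cv2.resize(p[190:315,215:385],None,fx=4,fy=4))"
```

```text
t 25.2 fix [-19.6   1.   32.9] rotres [ 1.000e-03 -1.000e-03  2.242e+00] F [ 0.4  0.5 -1.1] j [-0.11  0.5   2.31  3.04  0.14  0.75] open 0.885
M along stud [ 0.11  0.2  -0.09]
```

View pics/wrist11.png

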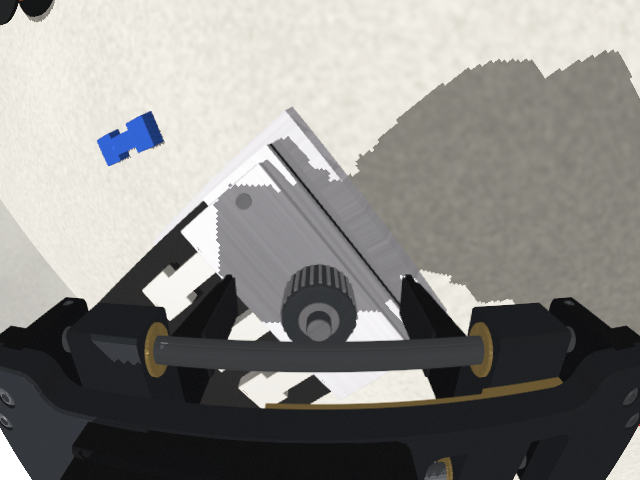

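Request:
{"op": "arm_command", "data": {"targets": [[[0,0,0],[0,0,-0.02],0],[[0,0,0],[0,0,-0.045],0],[[0,0,-0.1],[0,0,-0.06],0],[[0,0,-0.25],[0,0,-0.06],0],[[0,0,-0.4],[0,0,-0.06],0],[[0,0,-0.55],[0,0,-0.06],0],[[0,0,-0.7],[0,0,-0.06],0],[[0,0,-0.85],[0,0,-0.06],0]]}}

```text
t: 26.1
eef_pos: [474.6, 15.4, 114.0]
tcp_rot: [-2.656, -0.081, -1.489]
ft_force: [0.1, -0.0, -0.4]
opening: 1.001
```

```bash
python3 st.py; python3 -c "
from h import *
rel(f2w([-15,0,110]),tool(-.1,0.2))"
```

```text
t 26.1 fix [-26.   -0.6  87.2] rotres [0.012 0.006 1.389] F [-0.1 -0.  -0.4] j [-0.12  0.36  2.35  2.77  0.07  0.16] open 1.001
M along stud [ 0.07  0.25 -0.07]
t 26.1 rot [0.0632, 0.0693, -1.1885] shift [0.0013, -0.0112, -0.0227] norm 0.025 1.192
```

Request:
{"op": "arm_command", "data": {"targets": [[[0.063,0.069,-1.188],[0.001,-0.011,-0.023],0],[[0.063,0.069,-1.188],[0.001,-0.011,-0.023],0],[[0.063,0.069,-1.188],[0.001,-0.011,-0.023],0],[[0.063,0.069,-1.188],[0.001,-0.011,-0.023],0],[[0.063,0.069,-1.188],[0.001,-0.011,-0.023],0],[[0.063,0.069,-1.188],[0.001,-0.011,-0.023],0],[[0.063,0.069,-1.188],[0.001,-0.011,-0.023],0],[[0.063,0.069,-1.188],[0.001,-0.011,-0.023],0]]}}

```text
t: 26.9
eef_pos: [473.4, 16.3, 139.4]
tcp_rot: [-3.012, -0.567, -0.319]
ft_force: [0.6, -0.3, 0.5]
opening: 1.0
```

```bash
python3 st.py; python3 -c "
from h import *
c=get_calibration('wrist');p,d=read_camera('wrist'); cv2.imwrite('pics/w12.png',p); np.savez('pics/w12.npz',d=d,**c)"
```

```text
t 26.9 fix [-15.3   0.2 110.3] rotres [0.01 0.1  0.2 ] F [ 0.7 -0.2  0.1] j [-0.12  0.31  2.38  2.99  0.13 -1.25] open 1.0
M along stud [0.09 0.28 0.01]
```

View pics/w12.png

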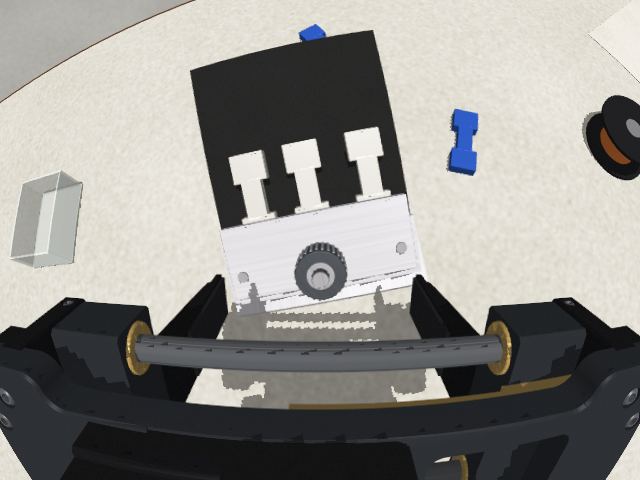

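```bash
python3 - <<'E'
from h import *
z=np.load('pics/w12.npz'); c={k:z[k] for k in('vfov','cx','cy','world_from_camera')}
p=cv2.imread('pics/w12.png')
def onbed(u,v,zz):
    o,d=ray(c,u,v,True); a=w2f(o); b=fixR().T@d; return a+b*(zz-a[2])/b[2]
# polygon of the bed region above the plate
m=(p.min(2)>210).astype(np.uint8); poly=np.zeros_like(m); cv2.fillPoly(poly,[np.array([[205,90],[368,50],[398,188],[225,222]])],1); m&=poly
cs,_=cv2.findContours(m,cv2.RETR_EXTERNAL,cv2.CHAIN_APPROX_NONE)
for k in cs:
    if cv2.contourArea(k)<300: continue
    P=np.array([onbed(u,v,12)[:2] for u,v in k[:,0]],np.float32)
    top=P[:,0].max(); P=P[P[:,0]>22]
    H=P[P[:,0]>top-19]; W=P[(P[:,0]<top-26)&(P[:,0]>top-44)]
    r=cv2.minAreaRect(P); ch=(H[:,1].max()+H[:,1].min())/2; cw=(W[:,1].max()+W[:,1].min())/2
    e=P[(P[:,0]>top-3)&(abs(P[:,1]-ch)<10)]; t=np.polyfit(e[:,1],e[:,0],1)
    print('y',ch.round(1),'top x',np.polyval(t,ch).round(1),'end slope',(-t[0]).round(3),'rect angle',round(r[2],1),'centerline',((ch-cw)/(H[:,0].mean()-W[:,0].mean())).round(3))
for nm,(u,v) in dict(bedL=(190.5,70.5),bedR=(373.5,30)).items(): print(nm,onbed(u,v,0).round(1))
cv2.imwrite('pics/w12c.png',cv2.resize(p[90:330,180:440],None,fx=3,fy=3,interpolation=cv2.INTER_CUBIC)[:600])
for zz in (21.6,23,25): print(zz,onbed(221,229.5,zz).round(1),onbed(406.5,194.5,zz).round(1))
E
```

```text
y 40.9 top x 69.6 end slope 0.008 rect angle 0.0 centerline -0.001
y -0.4 top x 69.7 end slope 0.015 rect angle 89.8 centerline -0.006
y -47.5 top x 69.4 end slope -0.008 rect angle 0.0 centerline -0.002
bedL [150.   74.2   0. ]
bedR [149.8 -76.    0. ]
21.6 [18.6 68.5 21.6] [ 17.2 -70.4  21.6]
23 [18.7 68.1 23. ] [ 17.3 -70.1  23. ]
25 [18.9 67.4 25. ] [ 17.5 -69.7  25. ]
```

View pics/w12c.png

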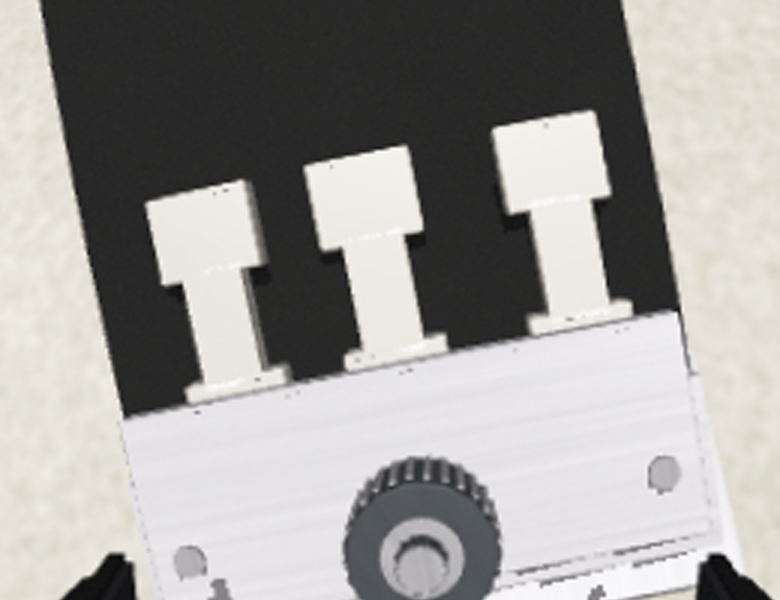

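```bash
python3 -c "
from h import *
where(); print(env.job_done())"
```

```text
t 26.95 fix [-15.5   0.2 110.3] rotres [0.009 0.1   0.191] F [-0.1  0.3 -0. ] j [-0.12  0.31  2.38  2.99  0.13 -1.26] open 1.002
the job is handed in; nothing more can be done
None
```

All three white test pieces are against the ledge and the nut is turned down to its stop. I handed the job in at about t = 27 s of the 70 s allowed, with the gripper lifted clear.

**Pieces:** I pushed each piece down the bed with closed fingers until it stalled on the ledge at 7–9 N. The right piece stayed about 0.05 rad off square. A first re-grip did not fix it. A second grip, turned slightly and pressed home, squared it while the nut was still loose.

**Nut:** I gripped the nut along the stud and turned it clockwise about 2.5 rad. The turning moment then rose from about 0.1 to 0.4 N m, the nut stopped going down, and further turning only slipped the pads.

**Final wrist picture:**

| Piece | Upper end x (70 mm expected) | y | Angle from square |
|---|---|---|---|
| Left (coupon1) | 69.6 mm | +41 mm | within about 0.015 rad |
| Middle (coupon2) | 69.7 mm | 0 mm | within about 0.015 rad |
| Right (coupon3) | 69.4 mm | −47 mm | within about 0.015 rad |

**Less certain:**
- **Plate height:** it fits the tight position only roughly. The plate's known 140 mm length came out as 138.9 mm when measured at the tight height.
- **Clamping force:** I could not measure the force on each piece. I inferred it from the nut reaching its stop.
- **Fixture position:** the scene and side views placed the fixture up to about 8 mm away from where the wrist view did. I used the wrist view, which the known sizes and the contacts supported to within about 2 mm.

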